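# Mount the tube wheel on the rotator and lock it

## Task

Get the tube rotator ready to run: slide the four-spoked tube wheel onto its leaning spindle until the wheel lies flat on the drive plate, with the two drive pegs standing in the openings between the spokes. Then close the spindle with the lock cap, so that the cap sits squarely on the wheel's hub, and let go. Leave the beaker, the red-capped tube and the small white-capped bottle beside the rotator standing where they are.

Things in the scene. Friction and masses are not known exactly. Their poses are not given: they have to be found in the camera images.
- spindle_seat (a point): Where the wheel comes to rest: centre of the top face of the aluminium drive plate (76 mm diameter) on the white tube rotator, about 140 mm above the worktop. z = spindle axis, up and outward, 30 degrees from vertical, leaning over the rotator's front. x = line of the two drive pegs. Plate, pegs and spindle turn together about z against a stiff drag (0.1 N m) and start at any angle.
- spindle_tip (a point): Free end of the steel spindle, 65 mm from the drive plate along its axis; axes as spindle_seat. Spindle diameter: 18 mm for the first 40 mm above the plate, tapering to 12 mm at 46 mm, 12 mm up to 58 mm, then a nose tapering to 6 mm at this point.
- peg_top (a point): Top of one of the two dark steel drive pegs that stand on the drive plate, 10 mm diameter and 9 mm high, 31 mm either side of the spindle axis, on spindle_seat's x axis (this one on +x). Axes as spindle_seat.
- wheel_mid (a point): Centre (on the axis, half-way up, 24 mm above the underside) of the grey tube wheel, 0.2 to 0.35 kg: a flat disc 160 mm in diameter, 10 mm thick, with a round hub of 40 mm diameter rising to 48 mm above the underside. Grasp the hub. A 22 mm bore runs right through. z = axis, from disc to hub top; x lies along a spoke. Starts flat on the worktop, hub up.
- wheel_opening (a point): Middle of one of the wheel's four openings, level with the disc's top, 40 mm from the axis. The spokes, 16 mm wide, lie along wheel_mid's +x, -x, +y, -y; the openings between them reach from 24 to 56 mm from the axis. Two opposite ones must receive the pegs: spokes best at 45 degrees to the pegs' line, 20 degrees off either way still goes on.
- cap_mid (a point): Centre (half-way up) of the black knurled lock cap: 44 mm diameter, 40 mm high, 0.06 to 0.11 kg, standing open end down on the worktop; z = axis, to the closed top. Its blind bore is 24 mm deep, 17 mm wide, 22 mm over the first 6 mm: it passes only the spindle's thin end and comes to sit on the hub's top, 48 mm from the drive plate. Push-on, no turning; its own weight keeps it on.
- rotator: The white tube rotator, fixed to the worktop. Origin at worktop level below the tilt axis of its motor head; its front (-x) has the speed knob and rocker. Base 160 x 150 mm, 35 mm high, from x -95 to +65 mm. Motor head 84 x 110 x 64 mm between two side plates with black knobs, tilted with the spindle, centre 95 mm up.
- tube_blue: Bystander: 50 ml tube with a red cap and blue contents, 36 mm diameter, 118 mm high, standing free to the left of the rotator; origin at the centre of its underside. Leave it alone. Some 150 mm farther left stand, fixed, a flask 278 mm high and a square bottle 150 mm high: pass above or in front of them.
- beaker_100: Bystander: empty clear beaker, 59 mm diameter, 82 mm high, standing free to the right of the rotator; origin at the centre of its underside. Leave it alone.
- bottle_white: Bystander: small translucent bottle with a white screw cap, 52 mm diameter, 112 mm high, standing free to the left of the rotator; origin at the centre of its underside. Leave it alone.
Mind the look-alikes: they are no part of the job. Of the things that look like the part that bears cap_mid, take the one that is farthest from the robot's base at the start.

How it is judged:
On the way:
1. the wheel is on the spindle and lies flat on the drive plate, pegs between its spokes (z of wheel_mid in the frame of spindle_seat between 0.0205 and 0.0275 m and angle between the z axis of wheel_mid and the z axis of spindle_seat, either way round below 0.06 rad and distance between wheel_mid and spindle_seat below 0.029 m and angle between wheel_mid's own z axis and vertical below 1 rad), for 0.3 s.
At the end, for the whole second after the job is handed in: Wheel within 3.5 mm of the drive plate and square to the spindle within 3.4 degrees (pegs between spokes, not under them); cap open end down over the spindle's end, within 3.5 mm of sitting on the hub, 5 degrees of square and 7 mm of the spindle axis (all of step 1 and z of cap_mid in the frame of wheel_mid between 0.0405 and 0.0475 m and angle between the z axis of cap_mid and the z axis of spindle_seat, either way round below 0.09 rad and x of cap_mid in the frame of spindle_seat between -0.007 and 0.007 m and y of cap_mid in the frame of spindle_seat between -0.007 and 0.007 m and angle between cap_mid's own z axis and vertical below 1 rad); the robot touches nothing.
It fails at once if a bystander (red-capped tube, beaker, white-capped bottle) is moved more than 20 mm or tipped over (distance of any of tube_blue, beaker_100, bottle_white from where it was at the start of the episode above 0.02 m or angle between any of tube_blue, beaker_100, bottle_white's own z axis and vertical above 0.4 rad).
It also fails if it takes over 64 s, if anything falls off the work surface, if the arm or the gripper's body presses on something with over 40 N, if the wrist force passes 120 N, or if a joint passes its speed limit or range.

## Robot

A 7-joint arm with a two-finger parallel gripper is mounted at the origin on a cart in front of the work surface, level with it; the furniture and walls round the work are solid. World frame = base frame: x ahead of the robot, y to its left, z up, the work surface at z = 0. Lengths are in m, angles in rad, forces in N, time in s.
With the tool pointing down it reaches from about 0.4 to 0.85 m from the base axis. Payload 4.5 kg.
Tool frame: the origin (TCP) lies between the finger pads; the fingertips stand r.tip_reach ahead of it and the grasp point (between the pads) lies 11 mm behind it (r.tip_reach is the distance from the TCP to the fingertips, in m); z points along the fingers, y is the line along which they close (so a half turn about z gives the same grasp; the last joint's range is limited). The gripper opens to 88 mm and grips with 3 to 60 N. Pads are 18 mm wide; open, the fingers measure 123 mm over their backs; the gripper's body (75 mm by 187 mm) begins 45 mm behind the grasp point.
Start: joints at [-1.259, 0.689, -0.195, 1.565, 0.157, 0.902, -0.215], TCP at [0.171, 0.601, 0.247] pointing down, gripper open.
Joint ranges: [-3.01, 3.01], [-0.46, 2.08], [-1.47, 1.51], [0.13, 2.56], [-1, 4.14], [0.04, 2.09], [-2.66, 2.66]. Speed limits (rad/s): [2.57, 2.57, 3.14, 3.14, 3.14, 3.14, 3.14].

## Interface

Orientations are given as a unit quaternion [x, y, z, w].
In Python, from plant import r, vision, workorder gives the robot as it stands.
- The arm moves only by the tool drive_tool, never from a script. Its argument "targets" is a list of rows, each an object of numbers: "tx", "ty", "tz": the shift along the world's x, y, z in units of 0.03 m (1.0 is 0.03 m); "wx", "wy", "wz": the turn, a rotation vector about the world's x, y, z in units of 60 degrees (1.0 is 60 degrees); "claw": the opening, from -1 (shut) to 1 (fully open). A call has exactly 8 rows; each row shifts and turns the commanded pose from where the row before left it; what a row does not reach is not made up. A row lasts 1/10 s, in which the tool goes at most 50 mm and 8.59 degrees, less where a joint would pass 70% of its speed; a pose out of reach is approached as far as the arm can. A call with a number of a shift or a turn outside -1 to 1 is refused whole. A call with a gripper value outside its range is refused whole. The fingers move at their own pace and stop on an object; "force" is the grip in N (left out, the last holds). Time passes only in rows, so rows that do not move let the fingers close, or fill a call up. It gives the time, the measured TCP pose, the force, the opening and the grip force at its end, in the units of the state.
- r.get_state(): the state, without advancing time (a new reading comes with each control period).
- vision.snapshot(name): name is "side" or "top" or "wrist"; returns a dict with "image" (480x640x3 uint8, blue, green, red), "range_z" (480x640 float32, m along the optical axis (not along the pixel's ray), 0 where there is no reading), "K" (3x3 intrinsics, pixels), "cam_to_world" (4x4, takes a point from camera to world coordinates). Camera axes: x right, y up, looking along -z (the intrinsics and any distortion apply to the point x, -y, -z); pixel columns grow to the right and rows downward; lengths in m; the calibration is good to about 2 mm. A picture is of the moment at which its call begins.
- workorder.finish_job(): hands the job in; it is judged then, once.
The state is a dict: "clock": time; "q": joint angles; "qd": joint speeds; "joint_torque": joint torques, N m; "tool_pos": TCP position; "eef_rot": TCP orientation; "contact_force": force on the tool from outside, world axes, zero at the start; "moment": the same for the moment, N m; "opening": opening from 0.0 (shut) to 1.0 (fully open); "finger_force": force on a finger pad.
Only numpy, scipy, OpenCV 4.12 (cv2) and the standard library are available. Lean on these libraries where they do the work, as an engineer would, in place of code of your own. Each camera call takes 0.05 s, during which the arm holds its last target. There are 200 camera calls.

## Working session

There is one attempt and no reset: what is moved stays moved. The work goes in short steps, Python scripts to look and compute and a tool call to move; the robot and the scene stay as the last step left them, time stands still between calls to the robot, and variables do not carry over. Pictures are saved under pics/ and viewed, at most 10 in all, crops included, and the job is handed in when it is done.

Besides the shell and the picture viewer there is one more tool, called after "Call:" as name(argument=value, ...) on one line, values as JSON. drive_tool: Moves the arm, as the interface text tells. Its arguments: {"type":"object","properties":{"targets":{"type":"array","items":{"type":"object","properties":{"tx":{"type":"number"},"ty":{"type":"number"},"tz":{"type":"number"},"wx":{"type":"number"},"wy":{"type":"number"},"wz":{"type":"number"},"claw":{"type":"number"}}}},"force":{"type":"number"}},"required":["targets"]}

```bash
mkdir -p pics; ls; python3 - <<'E'
from plant import r, vision
import cv2,numpy as np
s=r.get_state();print(s,r.tip_reach)
for n in ["side","top"]:
    d=vision.snapshot(n);cv2.imwrite(f"pics/{n}0.png",d["image"]);np.savez(f"{n}0.npz",**d)
    print(n,d["K"],d["cam_to_world"])
E
```

```text
pics
{'clock': 0.0, 'q': array([-1.25920053,  0.68997942, -0.19450792,  1.56637573,  0.1572711 ,
        0.90248322, -0.21510652]), 'qd': array([-5.71359916e-04,  1.46457628e-04,  8.56345106e-04,  2.45438204e-04,
       -9.23122412e-04,  9.20775801e-05, -1.85250075e-04]), 'joint_torque': array([ 3.34314418e-04, -5.27560008e+01, -1.26711454e+00, -1.53432155e+01,
       -5.26886329e-02,  6.30713505e-03,  1.65959991e-04]), 'tool_pos': array([0.17126766, 0.60041779, 0.24590426]), 'eef_rot': array([ 1.38422350e-01,  9.90372854e-01, -9.26097346e-04, -7.08080065e-05]), 'contact_force': array([-0.2466868 , -0.10031812, -0.39383407]), 'moment': array([-0.02275585,  0.01188149, -0.00340885]), 'finger_force': 0.0, 'opening': 0.996957093526988} 0.008
side [[534.85185286   0.         321.35409928]
 [  0.         534.85185286 231.79031825]
 [  0.           0.           1.        ]] [[ 0.91288818  0.17706597 -0.36780813  0.20052419]
 [-0.40747886  0.44916083 -0.79511982 -0.91281636]
 [ 0.02441634  0.87572952  0.48218425  0.58811488]
 [ 0.          0.          0.          1.        ]]
top [[440.76653778   0.         312.74567889]
 [  0.         440.76653778 232.67211419]
 [  0.           0.           1.        ]] [[-0.00712056  0.99838215 -0.05641253  0.47720857]
 [-0.99951019 -0.0053867   0.03082805 -0.18789658]
 [ 0.0304743   0.05660442  0.99793149  0.99110466]
 [ 0.          0.          0.          1.        ]]
```

View pics/side0.png

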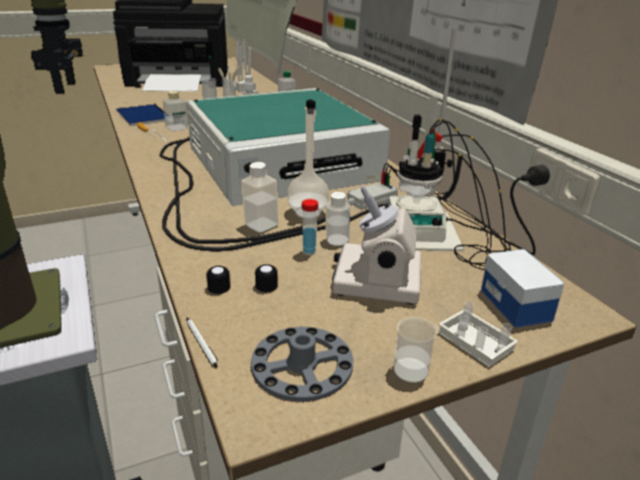

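View pics/top0.png

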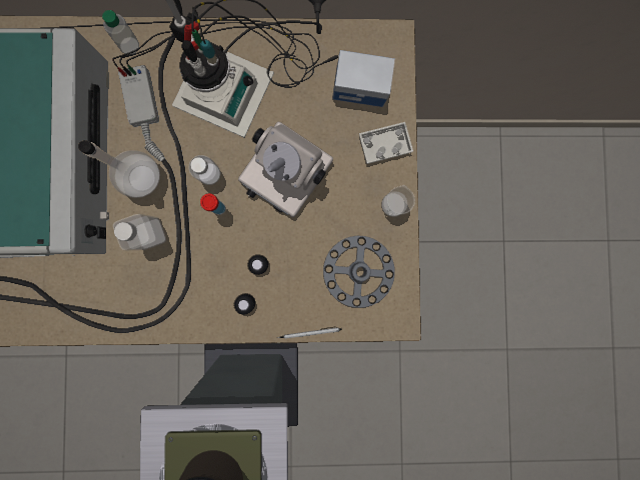

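```bash
cat > h.py <<'E'
import numpy as np,cv2
def cloud(d):
    K=d["K"];z=d["range_z"];v,u=np.mgrid[:480,:640]
    p=np.stack([(u-K[0,2])/K[0,0]*z,-(v-K[1,2])/K[1,1]*z,-z],-1)
    T=d["cam_to_world"];w=p@T[:3,:3].T+T[:3,3];w[z==0]=np.nan;return w
def proj(d,P):
    T=d["cam_to_world"];p=(np.atleast_2d(P)-T[:3,3])@T[:3,:3];K=d["K"]
    return np.stack([K[0,0]*p[:,0]/-p[:,2]+K[0,2],-K[1,1]*p[:,1]/-p[:,2]+K[1,2]],-1)
E
python3 - <<'E'
from h import *
t=np.load("top0.npz");s=np.load("side0.npz")
w=cloud(t)
for n,(u,v) in dict(capA=(258,264),capB=(245,304)).items():
    q=w[v-14:v+15,u-14:u+15].reshape(-1,3);m=(q[:,2]>.034)&(q[:,2]<.05);print(n,q[m].mean(0),m.sum(),np.nanmax(q[:,2]))
q=w[225:320,310:410].reshape(-1,3)
m=(q[:,2]>.006)&(q[:,2]<.016);xy=q[m][:,:2].astype(np.float32);print("wheel circ",cv2.minEnclosingCircle(xy),np.nanmedian(q[m][:,2]))
m=(q[:,2]>.042)&(q[:,2]<.055);print("hub",q[m].mean(0),m.sum())
c=cv2.minEnclosingCircle(xy)[0]
m=(q[:,2]>.005)&(q[:,2]<.016);dx=q[:,:2]-np.array(c);rr=np.hypot(*dx.T);a=np.arctan2(dx[:,1],dx[:,0]);k=m&(rr>.030)&(rr<.050)
print("spoke deg",np.degrees(np.angle(np.exp(4j*a[k]).sum()))/4,k.sum(),abs(np.exp(4j*a[k]).mean()))
for v in range(145,190,4): print(v,[tuple(int(1000*x) if x==x else 0 for x in w[v,u]) for u in range(256,305,6)])
def crop(d,x,y,ww,hh,f): return cv2.resize(d["image"][y:y+hh,x:x+ww],None,fx=f,fy=f,interpolation=2)
a=crop(t,225,110,120,110,4);b=crop(s,330,180,120,110,3)
W=np.zeros((600,800,3),np.uint8);W[:440,:480]=a;W[:330,480:800]=b[:, :320]
cc=crop(t,225,240,60,80,3);W[340:580,600:780]=cc
cv2.imwrite("pics/c1.png",W)
E
```

```text
capA [ 0.46392936 -0.09657035  0.03890675] 290 0.044857842869475695
capB [ 0.3792204  -0.06737416  0.03890351] 289 0.044514533123078626
wheel circ ((0.44655030965805054, -0.31958645582199097), 0.08026186376810074) 0.009606975466346257
hub [ 0.44697925 -0.31938138  0.04718563] 191
spoke deg -5.369012846656379 262 0.8835842511197457
145 [(703, -102, 117), (702, -114, 119), (701, -126, 124), (693, -140, 155), (693, -152, 153), (693, -163, 155), (697, -174, 139), (697, -186, 137), (699, -198, 129)]
149 [(696, -101, 109), (694, -114, 120), (688, -128, 144), (685, -140, 153), (686, -151, 149), (685, -163, 154), (685, -175, 156), (689, -186, 140), (689, -198, 140)]
153 [(692, -99, 91), (687, -114, 114), (681, -128, 140), (681, -139, 140), (680, -151, 144), (679, -163, 148), (678, -174, 153), (678, -186, 150), (681, -198, 137)]
157 [(681, -101, 105), (679, -114, 112), (674, -127, 135), (672, -139, 142), (672, -151, 142), (671, -163, 146), (671, -174, 148), (670, -186, 153), (674, -198, 135)]
161 [(673, -101, 104), (672, -113, 108), (666, -127, 134), (658, -141, 174), (660, -152, 161), (665, 
[... 498 characters left out ...]
 132), (642, -174, 136), (645, -186, 120), (645, -198, 120)]
177 [(653, -94, 35), (653, -107, 32), (653, -120, 36), (637, -138, 123), (636, -150, 125), (633, -162, 140), (638, -174, 113), (638, -186, 116), (639, -198, 112)]
181 [(644, -94, 33), (644, -107, 34), (644, -120, 35), (644, -133, 34), (644, -146, 37), (632, -161, 102), (631, -174, 107), (631, -186, 109), (631, -198, 107)]
185 [(636, -94, 32), (636, -107, 32), (636, -120, 32), (636, -133, 32), (635, -146, 36), (635, -159, 35), (624, -173, 103), (624, -186, 105), (626, -198, 92)]
189 [(627, -94, 35), (627, -107, 33), (626, -120, 37), (627, -133, 34), (626, -146, 36), (627, -159, 33), (627, -172, 31), (626, -185, 36), (625, -198, 44)]
```

View pics/c1.png

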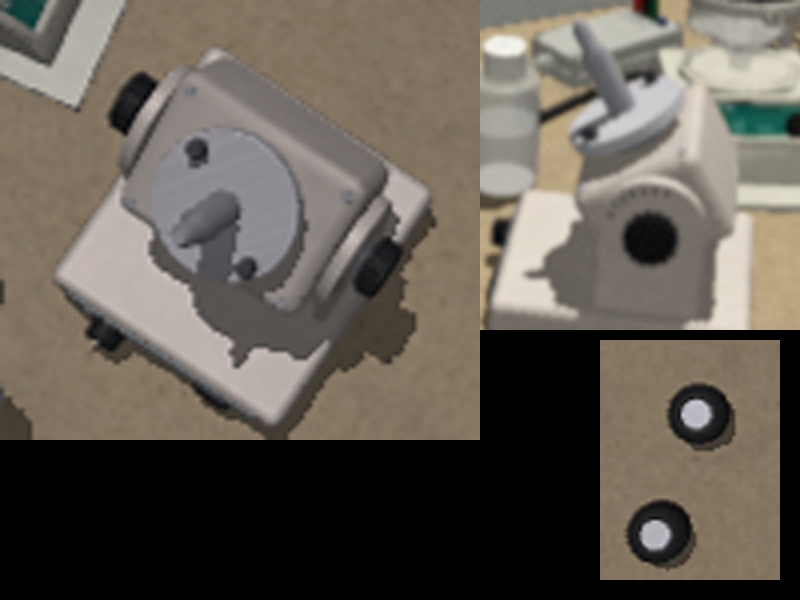

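```bash
cat > fit.py <<'E'
from h import *
from scipy.optimize import least_squares
t=np.load("top0.npz");s=np.load("side0.npz")
P=[]
for d in(t,s):
    w=cloud(d).reshape(-1,3);P.append(w[np.isfinite(w).all(1)])
def prof(h): return np.interp(h,[0,40,46,58,65],[9,9,6,6,3])
c=np.array([.665,-.16,.142]);n0=None
Q=P[0];Q=Q[np.linalg.norm(Q-c,axis=1)<.036]
A=np.c_[Q[:,:2],np.ones(len(Q))]
k=np.ones(len(Q),bool)
for tol in(.02,.01,.006,.004,.003,.003):
    co=np.linalg.lstsq(A[k],Q[k,2],rcond=None)[0];k=abs(A@co-Q[:,2])<tol
n=np.array([-co[0],-co[1],1]);n/=np.linalg.norm(n)
print("plane n",n,"tilt",np.degrees(np.arccos(n[2])),k.sum(),"az",np.degrees(np.arctan2(n[1],n[0])))
def inplane(n,Q,p0):
    ex=np.cross([0,1,0],n);ex/=np.linalg.norm(ex);ey=np.cross(n,ex);return (Q-p0)@np.c_[ex,ey,n],ex,ey
p0=np.r_[.665,-.16,co@[.665,-.16,1]]
# constrain tilt 30 deg; fit axis (az, centre) to the spindle surface and plate points
def res(x,full=False):
    az,cx,cy,cz=x;n=np.r_[.5*np.cos(az),.5*np.sin(az),.8660254]
    cc=np.r_[cx,cy,cz];out=[]
    for q,nm in zip(SP,range(2)):
        l=q-cc;h=l@n;rad=np.linalg.norm(l-np.outer(h,n),axis=1);out.append(rad-prof(h*1e3)/1e3)
    out.append(((PL-cc)@n))
    return np.concatenate(out)
PL=Q[k];az=np.arctan2(n[1],n[0])
cc=p0
x=np.r_[az,p0]
for it in range(6):
    n=np.r_[.5*np.cos(x[0]),.5*np.sin(x[0]),.8660254];SP=[]
    for q in P:
        l=q-x[1:];h=l@n;rad=np.linalg.norm(l-np.outer(h,n),axis=1)
        SP.append(q[(h>.012)&(h<.064)&(rad<(.03 if it<2 else .016))])
    x=least_squares(res,x,loss="soft_l1",f_scale=.002,x_scale=[.1,.01,.01,.01]).x
print("fit az deg",np.degrees(x[0]),"seat",x[1:],[len(a) for a in SP],"rms",np.sqrt(np.mean(res(x)**2)))
n=np.r_[.5*np.cos(x[0]),.5*np.sin(x[0]),.8660254];seat=x[1:]
for a in SP:
    l=a-seat;h=l@n;e=l-np.outer(h,n);print("bias",(np.linalg.norm(e,axis=1)-prof(h*1e3)/1e3).mean())
# pegs : intersect top pixels with plane 9mm above
T=t["cam_to_world"];K=t["K"]
for u,v in((274,147.5),(286.5,177)):
    r=T[:3,:3]@np.r_[(u-K[0,2])/K[0,0],-(v-K[1,2])/K[1,1],-1];o=T[:3,3]
    p=o+r*((seat+.009*n-o)@n)/(r@n);print("peg",p-seat,"dist",np.linalg.norm(p-seat-.009*n))
q=P[0];l=q-seat;m=(abs(l@n)<.003)&(np.linalg.norm(l,axis=1)<.048);e,ex,ey=inplane(n,q[m],seat)
print("plate circle",cv2.minEnclosingCircle(e[:,:2].astype(np.float32)),"ex",ex,"ey",ey)
for d,nm in((t,"t"),(s,"s")):
    im=d["image"].copy();im=cv2.resize(im,None,fx=4,fy=4,interpolation=2)
    def dr(p,cl): 
        for a in proj(d,p): cv2.circle(im,tuple(np.int32(a*4+2)),2,cl,-1)
    th=np.linspace(0,6.28,60)[:,None]
    dr(seat+.038*(np.cos(th)*ex+np.sin(th)*ey),(0,0,255));dr(seat+np.linspace(0,.065,20)[:,None]*n,(0,255,0))
    u,v=np.int32(proj(d,seat)[0]*4);globals()["o"+nm]=im[v-220:v+220,u-200:u+200]
cv2.imwrite("pics/fit.png",np.hstack([ot,os_ if 0 else globals()["os"]]))
E
python3 fit.py
```

```text
plane n [-0.40952467  0.27776868  0.86898452] tilt 29.65915184117762 709 az 145.85209587913377
fit az deg 145.72013625094442 seat [ 0.66440234 -0.15292962  0.13984745] [120, 234] rms 0.0012566481551388698
bias -0.0005120483476625698
bias 0.0002947639274680127
peg [0.02337018 0.01220078 0.01757384] dist 0.030378680054922072
peg [-0.03021733 -0.01093398 -0.00046769] dist 0.030852189686188896
plate circle ((0.00048440948012284935, -8.947304013418034e-05), 0.038376402109861374) ex [ 0.90255482 -0.          0.43057496] ey [ 0.12125759  0.95952665 -0.25417554]
```

View pics/fit.png

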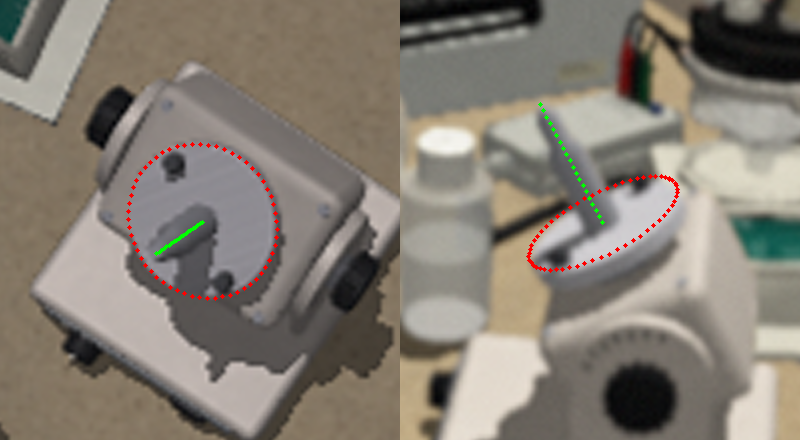

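```bash
python3 - <<'E'
from h import *
from scipy.spatial.transform import Rotation as R
az=np.radians(145.72);n=np.r_[.5*np.cos(az),.5*np.sin(az),.8660254]
ax=np.r_[-np.sin(az),np.cos(az),0];Rt=R.from_rotvec(ax*np.pi/6);print(Rt.apply([0,0,1]),n,"tilt rv units",ax*.5)
for p in([.02337,.0122,.01757],[-.0302,-.0109,-.00047]):
    v=Rt.inv().apply(np.array(p)-.009*n);print("b",np.degrees(np.arctan2(v[1],v[0])))
t=np.load("top0.npz");w=cloud(t)
for nm,(u,v) in dict(flask=(135,175),sq=(140,232),tube=(210,203),white=(205,168),beaker=(396,203)).items(): print(nm,w[v,u])
E
```

```text
[-0.41314748  0.28161883  0.8660254 ] [-0.41314748  0.28161883  0.8660254 ] tilt rv units [-0.28161883 -0.41314748  0.        ]
b 15.642332899442405
b -156.70920049778377
flask [0.64649745 0.14328254 0.09721419]
sq [0.52943901 0.1225092  0.12258014]
tube [ 0.58644477 -0.01194206  0.11811995]
white [6.58579904e-01 6.27322194e-04 1.07411580e-01]
beaker [ 0.59626146 -0.40207795  0.02880819]
```

Call:
drive_tool(targets=[{"tx":0.9,"ty":-0.5,"tz":0.3,"claw":1},{"tx":1,"ty":-1,"tz":0.3},{"tx":1,"ty":-1,"tz":0.3},{"tx":1,"ty":-1,"tz":0.3},{"tx":1,"ty":-1,"tz":0.3},{"tx":1,"ty":-1},{"tx":1,"ty":-1},{"tx":1,"ty":-1}])

```text
validation failed for argument at $.ta...
```

Call:
drive_tool(targets=[{"tx":0.9,"ty":-0.5,"tz":0.3,"wx":0,"wy":0,"wz":-0.12,"claw":1},{"tx":1,"ty":-1,"tz":0.3,"wx":0,"wy":0,"wz":-0.12,"claw":1},{"tx":1,"ty":-1,"tz":0.3,"wx":0,"wy":0,"wz":-0.12,"claw":1},{"tx":1,"ty":-1,"tz":0.3,"wx":0,"wy":0,"wz":-0.12,"claw":1},{"tx":1,"ty":-1,"tz":0.3,"wx":0,"wy":0,"wz":-0.12,"claw":1},{"tx":1,"ty":-1,"tz":0,"wx":0,"wy":0,"wz":-0.12,"claw":1},{"tx":1,"ty":-1,"tz":0,"wx":0,"wy":0,"wz":-0.12,"claw":1},{"tx":1,"ty":-1,"tz":0,"wx":0,"wy":0,"wz":-0.12,"claw":1}], force=30)

```text
clock: 0.9
tool_pos: [0.4092, 0.3746, 0.2916]
eef_rot: [0.6, 0.8, -0.0, -0.0]
contact_force: [0.1, 0.5, -0.3]
opening: 1.002
finger_force: 0.0
```

Call:
drive_tool(targets=[{"tx":0.1,"ty":-1,"tz":0,"wx":0,"wy":0,"wz":-0.05,"claw":1},{"tx":0.1,"ty":-1,"tz":0,"wx":0,"wy":0,"wz":-0.05,"claw":1},{"tx":0.1,"ty":-1,"tz":0,"wx":0,"wy":0,"wz":-0.05,"claw":1},{"tx":0.1,"ty":-1,"tz":0,"wx":0,"wy":0,"wz":-0.05,"claw":1},{"tx":0.1,"ty":-1,"tz":0,"wx":0,"wy":0,"wz":-0.05,"claw":1},{"tx":0.1,"ty":-1,"tz":0,"wx":0,"wy":0,"wz":-0.02,"claw":1},{"tx":0.1,"ty":-1,"tz":0,"wx":0,"wy":0,"wz":0,"claw":1},{"tx":0.1,"ty":-1,"tz":0,"wx":0,"wy":0,"wz":0,"claw":1}])

```text
clock: 1.7
tool_pos: [0.4321, 0.1348, 0.2916]
eef_rot: [0.705, 0.709, -0.0, -0.0]
contact_force: [0.7, -0.4, 0.3]
opening: 1.001
finger_force: 0.0
```

Call:
drive_tool(targets=[{"tx":0,"ty":-1,"tz":0,"wx":0,"wy":0,"wz":0,"claw":1},{"tx":0,"ty":-1,"tz":0,"wx":0,"wy":0,"wz":0,"claw":1},{"tx":0,"ty":-1,"tz":0,"wx":0,"wy":0,"wz":0,"claw":1},{"tx":0,"ty":-1,"tz":0,"wx":0,"wy":0,"wz":0,"claw":1},{"tx":0,"ty":-1,"tz":0,"wx":0,"wy":0,"wz":0,"claw":1},{"tx":0,"ty":-1,"tz":0,"wx":0,"wy":0,"wz":0,"claw":1},{"tx":0,"ty":-1,"tz":0,"wx":0,"wy":0,"wz":0,"claw":1},{"tx":0,"ty":-1,"tz":0,"wx":0,"wy":0,"wz":0,"claw":1}])

```text
clock: 2.5
tool_pos: [0.432, -0.105, 0.2916]
eef_rot: [0.705, 0.709, -0.0, -0.0]
contact_force: [0.9, -0.7, 0.3]
opening: 1.0
finger_force: 0.0
```

Call:
drive_tool(targets=[{"tx":0.1,"ty":-1,"tz":0,"wx":0,"wy":0,"wz":0,"claw":1},{"tx":0.1,"ty":-1,"tz":0,"wx":0,"wy":0,"wz":0,"claw":1},{"tx":0.1,"ty":-1,"tz":0,"wx":0,"wy":0,"wz":0,"claw":1},{"tx":0.1,"ty":-1,"tz":-0.5,"wx":0,"wy":0,"wz":0,"claw":1},{"tx":0.1,"ty":-1,"tz":-1,"wx":0,"wy":0,"wz":0,"claw":1},{"tx":0,"ty":-1,"tz":-1,"wx":0,"wy":0,"wz":0,"claw":1},{"tx":0,"ty":-1,"tz":-1,"wx":0,"wy":0,"wz":0,"claw":1},{"tx":0,"ty":-0.14,"tz":-1,"wx":0,"wy":0,"wz":0,"claw":1}])

```text
clock: 3.3
tool_pos: [0.4465, -0.3228, 0.1554]
eef_rot: [0.707, 0.707, -0.001, 0.001]
contact_force: [-0.3, 0.1, 0.3]
opening: 1.002
finger_force: 0.0
```

```bash
python3 - <<'E'
from h import *
from plant import r,vision
s=r.get_state();print(s["tool_pos"],s["q"].round(2))
d=dict(vision.snapshot("wrist"));np.savez("w1.npz",**d);w=cloud(d);cv2.imwrite("pics/w1.png",d["image"])
q=w.reshape(-1,3);q=q[np.isfinite(q).all(1)];q=q[np.hypot(q[:,0]-.447,q[:,1]+.319)<.1]
m=(q[:,2]>.043)&(q[:,2]<.053)&(np.hypot(q[:,0]-.447,q[:,1]+.319)<.03)
print("hub",cv2.minEnclosingCircle(q[m][:,:2].astype(np.float32)),q[m].mean(0),m.sum())
m=(q[:,2]>.006)&(q[:,2]<.014);print("disc",m.sum(),q[m].min(0),q[m].max(0))
print(proj(d,[.447,-.319,.048]))
E
```

```text
[ 0.44647138 -0.32281005  0.15539832] [ 0.48  0.73  0.1   1.89 -0.12  0.53  0.66]
hub ((0.44617509841918945, -0.32098472118377686), 0.02032407745718956) [ 0.44642194 -0.31997845  0.04831752] 2270
disc 21196 [ 0.36650975 -0.40073558  0.00600043] [ 0.52653945 -0.24115901  0.01399607]
[[317.75188274 232.40332809]]
```

Call:
drive_tool(targets=[{"tx":0,"ty":0.08,"tz":-1,"wx":0,"wy":0,"wz":0,"claw":1},{"tx":0,"ty":0,"tz":-1,"wx":0,"wy":0,"wz":0,"claw":1},{"tx":0,"ty":0,"tz":-1,"wx":0,"wy":0,"wz":0,"claw":1},{"tx":0,"ty":0,"tz":-1,"wx":0,"wy":0,"wz":0,"claw":1},{"tx":0,"ty":0,"tz":-0.4,"wx":0,"wy":0,"wz":0,"claw":1},{"tx":0,"ty":0,"tz":0,"wx":0,"wy":0,"wz":0,"claw":1},{"tx":0,"ty":0,"tz":0,"wx":0,"wy":0,"wz":0,"claw":-1},{"tx":0,"ty":0,"tz":0,"wx":0,"wy":0,"wz":0,"claw":-1}], force=40)

```text
clock: 4.15
tool_pos: [0.4482, -0.3162, 0.0262]
eef_rot: [0.705, 0.709, 0.0, 0.001]
contact_force: [-0.6, 0.3, 0.2]
opening: 0.839
finger_force: 0.0
```

```bash
python3 - <<'E'
from h import *
w=cloud(np.load("w1.npz")).reshape(-1,3);dx=w[:,:2]-[.4464,-.3205];rr=np.hypot(*dx.T);a=np.arctan2(dx[:,1],dx[:,0])
k=(w[:,2]>.006)&(w[:,2]<.014)&(rr>.03)&(rr<.05);print(np.degrees(np.angle(np.exp(4j*a[k]).sum()))/4,k.sum())
E
```

```text
-5.471040803771685 2401
```

Call:
drive_tool(targets=[{"tx":-0.05,"ty":-0.14,"tz":-0.1,"wx":0,"wy":0,"wz":0,"claw":0.6},{"tx":0,"ty":0,"tz":0,"wx":0,"wy":0,"wz":0,"claw":0.4},{"tx":0,"ty":0,"tz":0,"wx":0,"wy":0,"wz":0,"claw":-1},{"tx":0,"ty":0,"tz":0,"wx":0,"wy":0,"wz":0,"claw":-1},{"tx":0,"ty":0,"tz":0,"wx":0,"wy":0,"wz":0,"claw":-1},{"tx":0,"ty":0,"tz":0,"wx":0,"wy":0,"wz":0,"claw":-1},{"tx":0,"ty":0,"tz":0,"wx":0,"wy":0,"wz":0,"claw":-1},{"tx":0,"ty":0,"tz":0,"wx":0,"wy":0,"wz":0,"claw":-1}], force=40)

```text
clock: 4.95
tool_pos: [0.446, -0.3199, 0.0218]
eef_rot: [0.705, 0.709, 0.0, 0.0]
contact_force: [1.2, 0.4, 2.7]
opening: 0.438
finger_force: 40.0
```

Call:
drive_tool(targets=[{"tx":0,"ty":0,"tz":0.5,"wx":0,"wy":0,"wz":0,"claw":-1},{"tx":0,"ty":0,"tz":1,"wx":0,"wy":0,"wz":-0.111,"claw":-1},{"tx":0,"ty":0,"tz":1,"wx":0,"wy":0,"wz":-0.111,"claw":-1},{"tx":0,"ty":0.3,"tz":1,"wx":0,"wy":0,"wz":-0.111,"claw":-1},{"tx":0.4,"ty":0.6,"tz":1,"wx":0,"wy":0,"wz":0,"claw":-1},{"tx":0.4,"ty":0.6,"tz":1,"wx":0,"wy":0,"wz":0,"claw":-1},{"tx":0.4,"ty":0.6,"tz":1,"wx":0,"wy":0,"wz":0,"claw":-1},{"tx":0.4,"ty":0.6,"tz":1,"wx":0,"wy":0,"wz":0,"claw":-1}], force=40)

```text
clock: 5.75
tool_pos: [0.4935, -0.2376, 0.2486]
eef_rot: [0.818, 0.576, 0.0, -0.0]
contact_force: [1.2, -0.2, -2.9]
opening: 0.44
finger_force: 40.0
```

Call:
drive_tool(targets=[{"tx":0.5,"ty":0.6,"tz":0,"wx":-0.0563,"wy":-0.0826,"wz":0,"claw":-1},{"tx":0.5,"ty":0.6,"tz":0,"wx":-0.0563,"wy":-0.0826,"wz":0,"claw":-1},{"tx":0.5,"ty":0.6,"tz":0,"wx":-0.0563,"wy":-0.0826,"wz":0,"claw":-1},{"tx":0.5,"ty":0.6,"tz":0,"wx":-0.0563,"wy":-0.0826,"wz":0,"claw":-1},{"tx":0.5,"ty":0.5,"tz":0,"wx":-0.0563,"wy":-0.0826,"wz":0,"claw":-1},{"tx":0.4,"ty":0.5,"tz":0,"wx":0,"wy":0,"wz":0,"claw":-1},{"tx":0,"ty":0,"tz":0,"wx":0,"wy":0,"wz":0,"claw":-1},{"tx":0,"ty":0,"tz":0,"wx":0,"wy":0,"wz":0,"claw":-1}], force=40)

```text
clock: 6.55
tool_pos: [0.5751, -0.1417, 0.2488]
eef_rot: [0.796, 0.562, 0.083, 0.21]
contact_force: [-0.7, -0.0, -2.7]
opening: 0.442
finger_force: 40.0
```

```bash
cat > tgt.py <<'E'
import sys;from h import *
from plant import r
from scipy.spatial.transform import Rotation as R
az=np.radians(145.72);n=np.r_[.5*np.cos(az),.5*np.sin(az),.8660254];seat=np.r_[.6644,-.1529,.1398]
def rep(h,f=None):
    s=r.get_state();c=R.from_quat(s["eef_rot"]);p=seat+h*n
    z=c.apply([0,0,1]);rv=np.cross(z,-n);print("clock",s["clock"],"err units",((p-s["tool_pos"])/.03).round(3),"tilt units",(rv/np.radians(60)).round(4),"F",s["contact_force"].round(1),"M",s["moment"].round(2),"q",s["q"].round(2))
    d=s["tool_pos"]-seat;print("h mm",d@n*1e3,"lateral mm",((d-d@n*n)*1e3).round(1))
if __name__=="__main__": rep(float(sys.argv[1]))
E
python3 tgt.py .14; python3 - <<'E'
from h import *
from plant import vision
d=dict(vision.snapshot("side"));np.savez("s2.npz",**d);t=dict(vision.snapshot("top"));np.savez("t2.npz",**t)
cv2.imwrite("pics/s2.png",np.hstack([cv2.resize(d["image"][80:280,300:500],(400,400)),cv2.resize(t["image"][60:260,180:380],(400,400))]))
E
```

```text
clock 6.55 err units [1.047 0.941 0.408] tilt units [-0.0424 -0.0507 -0.0037] F [-0.7 -0.  -2.7] M [ 0.28  0.65 -0.  ] q [-0.26  0.58  0.49  2.09 -0.48  0.12  0.22]
h mm 134.43843388222845 lateral mm [-33.7 -26.7  -7.4]
```

View pics/s2.png

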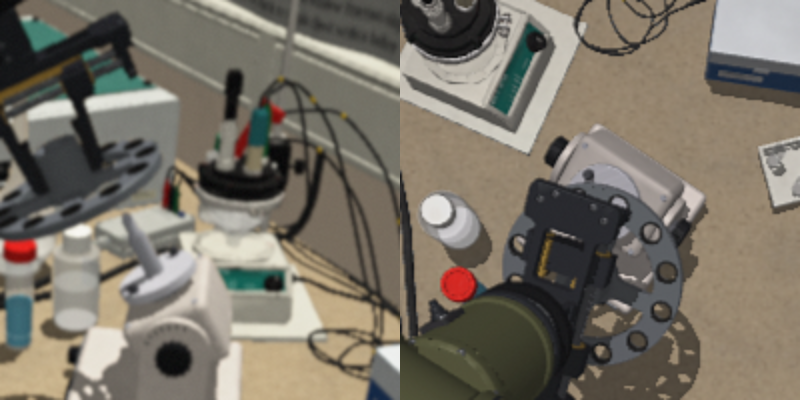

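Call:
drive_tool(targets=[{"tx":0.26,"ty":0.23,"tz":0.2,"wx":0,"wy":0,"wz":0,"claw":-1},{"tx":0.26,"ty":0.23,"tz":0.2,"wx":0,"wy":0,"wz":0,"claw":-1},{"tx":0.26,"ty":0.23,"tz":0,"wx":-0.01,"wy":-0.012,"wz":0,"claw":-1},{"tx":0.26,"ty":0.23,"tz":0,"wx":-0.01,"wy":-0.012,"wz":0,"claw":-1},{"tx":0,"ty":0,"tz":0,"wx":-0.01,"wy":-0.012,"wz":0,"claw":-1},{"tx":0,"ty":0,"tz":0,"wx":-0.01,"wy":-0.012,"wz":0,"claw":-1},{"tx":0,"ty":0,"tz":0,"wx":0,"wy":0,"wz":0,"claw":-1},{"tx":0,"ty":0,"tz":0,"wx":0,"wy":0,"wz":0,"claw":-1}], force=40)

```text
clock: 7.45
tool_pos: [0.6063, -0.115, 0.2605]
eef_rot: [0.789, 0.557, 0.091, 0.241]
contact_force: [0.4, 0.1, -2.6]
opening: 0.439
finger_force: 40.0
```

```bash
python3 tgt.py .115
```

```text
clock 7.45 err units [ 0.352 -0.185 -0.705] tilt units [-0.0025 -0.0021 -0.0005] F [ 0.4  0.1 -2.6] M [ 0.39  0.68 -0.  ] q [-0.4   0.62  0.59  2.06 -0.5   0.11  0.16]
h mm 139.2347519542302 lateral mm [-0.5 -1.3  0.2]
```

Call:
drive_tool(targets=[{"tx":0.127,"ty":-0.035,"tz":-0.238,"wx":-0.0025,"wy":-0.0021,"wz":0,"claw":-1},{"tx":0.11,"ty":-0.075,"tz":-0.231,"wx":0,"wy":0,"wz":0,"claw":-1},{"tx":0.11,"ty":-0.075,"tz":-0.231,"wx":0,"wy":0,"wz":0,"claw":-1},{"tx":0.11,"ty":-0.075,"tz":-0.231,"wx":0,"wy":0,"wz":0,"claw":-1},{"tx":0.11,"ty":-0.075,"tz":-0.231,"wx":0,"wy":0,"wz":0,"claw":-1},{"tx":0.11,"ty":-0.075,"tz":-0.231,"wx":0,"wy":0,"wz":0,"claw":-1},{"tx":0,"ty":0,"tz":0,"wx":0,"wy":0,"wz":0,"claw":-1},{"tx":0,"ty":0,"tz":0,"wx":0,"wy":0,"wz":0,"claw":-1}], force=40)

```text
clock: 8.25
tool_pos: [0.6284, -0.1269, 0.2202]
eef_rot: [0.789, 0.557, 0.09, 0.241]
contact_force: [-0.0, -0.6, -2.8]
opening: 0.438
finger_force: 40.0
```

```bash
python3 tgt.py .073; python3 - <<'E'
from h import *
from plant import vision
from tgt import n,seat
d=dict(vision.snapshot("side"));t=dict(vision.snapshot("top"))
im=[]
for k,u,v in((d,390,190),(t,275,165)):
    c=k["image"][v-75:v+75,u-66:u+66];im.append(cv2.resize(c,None,fx=3,fy=3,interpolation=2))
    w=cloud(k).reshape(-1,3);w=w[np.isfinite(w).all(1)]
    l=w-seat;h=l@n;e=l-np.outer(h,n);rr=np.linalg.norm(e,axis=1);m=(h>.068)&(h<.085)&(rr>.055)&(rr<.09)
    q=w[m];print(m.sum(),h[m].mean())
    if m.sum()>100:
        c=q.mean(0);_,_,V=np.linalg.svd(q-c);nn=V[2]*np.sign(V[2]@n);print("disc n err deg",np.degrees(np.arccos(nn@n)),nn-n)
        ex=np.cross([0,1,0],n);ex/=np.linalg.norm(ex);ey=np.cross(n,ex)
        cc,rad=cv2.minEnclosingCircle(np.c_[e[m]@ex,e[m]@ey].astype(np.float32));print("centre off mm (world)",(cc[0]*ex+cc[1]*ey)*1e3,rad)
cv2.imwrite("pics/s3.png",np.hstack(im))
E
```

```text
clock 8.25 err units [ 0.194 -0.181 -0.572] tilt units [-0.0007 -0.0026  0.0005] F [-0.  -0.6 -2.8] M [0.39 0.69 0.06] q [-0.32  0.7   0.5   2.03 -0.73  0.04  0.39]
h mm 91.79843108519862 lateral mm [1.9 0.1 0.9]
1336 0.07729678802646094
disc n err deg 1.2517801144736247 [-0.00291446 -0.02102524  0.00517116]
centre off mm (world) [ 0.10546449 -3.40244672  1.1567391 ] 0.08223528414964676
1552 0.07985735313047572
disc n err deg 0.46607904539446665 [ 0.00557506 -0.00433867  0.00403232]
centre off mm (world) [ 1.91753875 -0.31007269  1.01561525] 0.08033552765846252
```

View pics/s3.png

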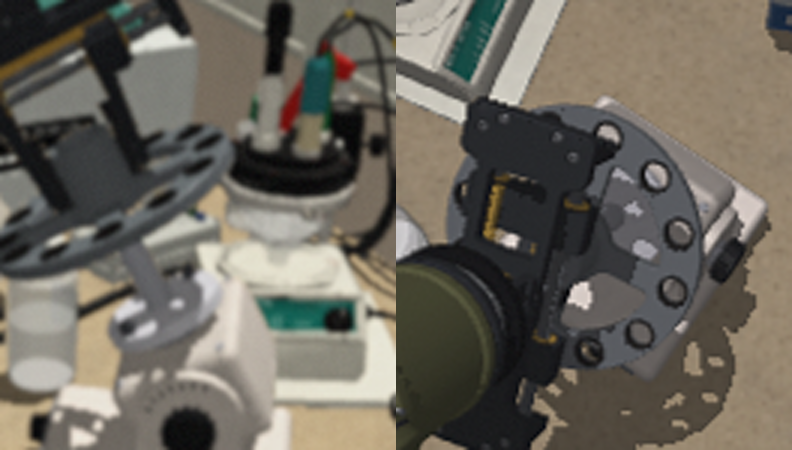

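```bash
cat > kin.py <<'E'
import numpy as np,itertools
from scipy.spatial.transform import Rotation as R
from scipy.optimize import least_squares
from plant import r
s=r.get_state()
D=[([-1.2592,.68998,-.19451,1.56638,.15727,.90248,-.21511],[.17127,.60042,.24590],[.13842,.99037,-.00093,-.00007]),
([.48,.73,.10,1.89,-.12,.53,.66],[.44647,-.32281,.15540],[.707,.707,-.001,.001]),
([-.26,.58,.49,2.09,-.48,.12,.22],[.5751,-.1417,.2488],[.796,.562,.083,.21]),
([-.40,.62,.59,2.06,-.50,.11,.16],[.6063,-.115,.2605],[.789,.557,.091,.241]),
(s["q"],s["tool_pos"],s["eef_rot"])]
def fk(q,S,T):
    M=R.identity();p=np.zeros(3)
    for i in range(7):
        p=p+M.apply([T[2*i],0,T[2*i+1]])
        M=M*R.from_euler("zyzyzyz"[i],S[i]*q[i])
    p=p+M.apply([0,0,T[14]]);return M,p
if __name__=="__main__":
    best=None
    for sg in itertools.product([1,-1],repeat=7):
        S=sg;Ms=[fk(q,S,np.zeros(15))[0] for q,_,_ in D]
        # constant tool rotation C: M*C=Robs
        Cs=[M.inv()*R.from_quat(o) for M,(_,_,o) in zip(Ms,D)];C=R.concatenate(Cs).mean()
        e=max((C.inv()*c).magnitude() for c in Cs)
        if best is None or e<best[0]-1e-6: best=(e,S,C)
    e,S,C=best;print("rot err",e,S,C.as_euler("zyx",degrees=True))
    f=lambda T:np.r_[np.concatenate([fk(q,S,T)[1]-p for q,p,_ in D]),1e-3*(T[[0,2,4,6,8,10,12]]),1e-4*T]
    T=least_squares(f,np.r_[0,.3,0,0,0,.3,.05,0,.07,.3,.07,0,0,0,.2]).x
    print(T.round(3),np.abs(f(T)[:15]).max())
    np.savez("kin.npz",S=S,T=T,C=C.as_quat())
E
python3 kin.py
```

```text
rot err 0.009413615859145701 (-1, 1, -1, 1, -1, 1, -1) [ 8.98569668e+01 -1.55256196e-02 -7.79270671e-02]
[ 0.022  0.158  0.015  0.158 -0.039  0.318 -0.097  0.31   0.07   0.184
 -0.06   0.198 -0.019  0.193  0.198] 0.042785341867171256
```

```bash
cat > kin2.py <<'E'
from kin import *
S=(-1,1,-1,1,-1,1,-1)
def fk2(q,T):
    T=np.reshape(T,(8,3));M=R.identity();p=np.zeros(3)
    for i in range(7): p=p+M.apply(T[i]);M=M*R.from_euler("zyzyzyz"[i],S[i]*q[i])
    return M,p+M.apply(T[7])
if __name__=="__main__":
    x0=np.zeros(24);x0[2]=.33;x0[8]=.35;x0[14]=.35;x0[23]=.25
    for reg in(3e-1,1e-1,3e-2,1e-2):
        f=lambda T:np.r_[np.concatenate([fk2(q,T)[1]-p for q,p,_ in D]),reg*(T-x0)]
        T=least_squares(f,x0).x;print(reg,np.abs(f(T)[:15]).max());print(T.reshape(8,3).round(3))
E
python3 kin2.py
```

```text
0.3 0.008019771096476447
[[ 0.004  0.005  0.345]
 [ 0.032 -0.016  0.015]
 [ 0.013 -0.016  0.389]
 [ 0.011 -0.021  0.039]
 [-0.028 -0.021  0.341]
 [-0.004  0.009 -0.009]
 [-0.013  0.009 -0.006]
 [-0.009  0.007  0.244]]
0.1 0.004520969051225343
[[ 0.004  0.004  0.341]
 [ 0.024 -0.01   0.011]
 [ 0.    -0.01   0.409]
 [ 0.019 -0.03   0.059]
 [-0.024 -0.03   0.348]
 [ 0.001  0.014 -0.002]
 [-0.003  0.014 -0.   ]
 [-0.     0.004  0.25 ]]
0.03 0.0016838393614392322
[[ 0.025  0.004  0.32 ]
 [ 0.01   0.004 -0.01 ]
 [-0.039  0.004  0.443]
 [ 0.022 -0.038  0.093]
 [-0.018 -0.038  0.352]
 [-0.002  0.006  0.002]
 [-0.023  0.006  0.013]
 [ 0.036  0.02   0.263]]
0.01 0.0003125864027648251
[[ 0.038  0.001  0.295]
 [ 0.012  0.013 -0.035]
 [-0.076  0.013  0.461]
 [ 0.013 -0.04   0.111]
 [-0.026 -0.04   0.349]
 [-0.005 -0.005 -0.001]
 [-0.044 -0.005  0.022]
 [ 0.054  0.041  0.272]]
```

```bash
cat > ik.py <<'E'
from kin2 import *
from tgt import n,seat
lo=np.array([-3.01,-.46,-1.47,.13,-1,.04,-2.66]);hi=np.array([3.01,2.08,1.51,2.56,4.14,2.09,2.66])
x0=np.zeros(24);x0[2]=.33;x0[8]=.35;x0[14]=.35;x0[23]=.25
f=lambda T:np.r_[np.concatenate([fk2(q,T)[1]-p for q,p,_ in D]),.1*(T-x0)]
T=least_squares(f,x0).x
C=R.from_euler("zyx",[np.pi/2,0,0])
Rt=R.from_rotvec(np.r_[-n[1],n[0],0]/.5*np.pi/6)
def orient(yaw): # finger-line yaw before tilt
    return Rt*R.from_matrix(np.c_[[np.sin(yaw),-np.cos(yaw),0],[np.cos(yaw),np.sin(yaw),0],[0,0,-1]]*np.array([-1,1,1])[None,:]) if False else Rt*R.from_matrix(np.column_stack([np.cross([np.cos(yaw),np.sin(yaw),0],[0,0,-1]),[np.cos(yaw),np.sin(yaw),0],[0,0,-1]]))
def ik(p,O,q0,w=1e-3):
    def g(q):
        M,pp=fk2(q,T);return np.r_[(pp-p)*5,((M*C).inv()*O).as_rotvec(),w*(q-q0)]
    s=least_squares(g,np.clip(q0,lo+1e-3,hi-1e-3),bounds=(lo,hi));return s.x,np.abs(s.fun[:6]).max()
if __name__=="__main__":
    q=np.array(D[-1][0])
    print("cont from here, yaw -20:")
    for h in(.092,.08,.06,.04,.022): q,e=ik(seat+h*n,orient(np.radians(-20)),q,.01);print(h,q.round(2),round(e,4))
    print("q5 flipped seeds")
    for yaw in(-20,160,70,-110):
        for q3 in(-.9,-.5,0,.5,.9):
            for q5 in (0.,1.5,3.):
                for q7 in (-1.5,0,1.5):
                    q0=np.array([.2-q3,.7,q3,2.,q5,.2,q7]);q,e=ik(seat+.022*n,orient(np.radians(yaw)),q0,.003)
                    if e<.005: print(yaw,(q3,q5,q7),q.round(2),round(e,4))
E
python3 ik.py | head -60
```

```text
cont from here, yaw -20:
0.092 [-0.3   0.7   0.48  2.02 -0.58  0.04  0.24] 0.001
0.08 [-0.27  0.72  0.45  1.99 -0.33  0.04 -0.  ] 0.0012
0.06 [-0.22  0.75  0.41  1.94 -0.03  0.04 -0.29] 0.0012
0.04 [-0.19  0.79  0.38  1.9   0.2   0.04 -0.53] 0.0009
0.022 [-0.17  0.83  0.36  1.86  0.37  0.04 -0.7 ] 0.0006
q5 flipped seeds
-20 (-0.9, 0.0, -1.5) [ 0.37  0.82 -0.55  1.78  1.45  0.65 -1.53] 0.0
-20 (-0.9, 0.0, 0) [-0.17  0.83  0.36  1.86  0.38  0.04 -0.71] 0.0002
-20 (-0.9, 0.0, 1.5) [-0.17  0.83  0.36  1.86  0.38  0.04 -0.71] 0.0004
-20 (-0.9, 1.5, -1.5) [ 0.49  0.87 -0.75  1.77  1.52  0.79 -1.51] 0.0
-20 (-0.9, 1.5, 0) [ 0.53  0.89 -0.82  1.77  1.54  0.84 -1.5 ] 0.0
-20 (-0.9, 1.5, 1.5) [ 0.59  0.94 -0.93  1.76  1.58  0.93 -1.49] 0.0
-20 (-0.9, 3.0, -1.5) [ 0.6   0.94 -0.95  1.76  1.58  0.94 -1.48] 0.0
-20 (-0.9, 3.0, 0) [ 0.66  1.   -1.06  1.76  1.63  1.04 -1.46] 0.0
-20 (-0.9, 3.0, 1.5) [-0.32  0.88  0.45  1.94  3.57  0.05  2.27] 0.0
-20 (-0.5, 0.0, -1.5) [ 0.1   0.78 -0.12  1.8   1.29  0.37 -1.5 ] 0.0
-20 (-0.5, 0.0, 0) [-0.17  0.83  0.36  1.86  0.38  0.04 -0.71] 0.0002
-20 (-0.5, 0.
[... 2249 characters left out ...]
0
-20 (0.9, 3.0, 1.5) [-0.33  0.88  0.48  1.95  3.73  0.07  2.1 ] 0.0
160 (-0.9, 0.0, 1.5) [ 0.35  0.82 -0.54  1.77  1.44  0.65  1.61] 0.0
160 (-0.9, 1.5, 0) [ 0.44  0.86 -0.69  1.77  1.49  0.76  1.62] 0.0
160 (-0.9, 1.5, 1.5) [ 0.47  0.87 -0.74  1.76  1.51  0.79  1.62] 0.0
160 (-0.9, 3.0, -1.5) [-0.33  0.88  0.46  1.93  3.59  0.04 -0.9 ] 0.0
160 (-0.9, 3.0, 0) [ 0.54  0.91 -0.86  1.76  1.55  0.88  1.64] 0.0001
160 (-0.9, 3.0, 1.5) [ 0.58  0.95 -0.94  1.76  1.58  0.95  1.65] 0.0
160 (-0.5, 0.0, 1.5) [ 0.1   0.78 -0.13  1.79  1.29  0.39  1.64] 0.0
160 (-0.5, 1.5, 0) [ 0.31  0.81 -0.46  1.78  1.42  0.6   1.61] 0.0Exception ignored on flushing sys.stdout:
BrokenPipeError: [Errno 32] Broken pipe
```

Call:
drive_tool(targets=[{"tx":0.032,"ty":-0.03,"tz":-0.095,"wx":0,"wy":0,"wz":0,"claw":-1},{"tx":0.032,"ty":-0.03,"tz":-0.095,"wx":0,"wy":0,"wz":0,"claw":-1},{"tx":0.032,"ty":-0.03,"tz":-0.095,"wx":0,"wy":0,"wz":0,"claw":-1},{"tx":0.032,"ty":-0.03,"tz":-0.095,"wx":0,"wy":0,"wz":0,"claw":-1},{"tx":0.032,"ty":-0.03,"tz":-0.095,"wx":0,"wy":0,"wz":0,"claw":-1},{"tx":0.032,"ty":-0.03,"tz":-0.095,"wx":0,"wy":0,"wz":0,"claw":-1},{"tx":0,"ty":0,"tz":0,"wx":0,"wy":0,"wz":0,"claw":-1},{"tx":0,"ty":0,"tz":0,"wx":0,"wy":0,"wz":0,"claw":-1}], force=40)

```text
clock: 9.15
tool_pos: [0.6366, -0.1316, 0.2063]
eef_rot: [0.79, 0.558, 0.087, 0.24]
contact_force: [-1.2, 0.6, -2.4]
opening: 0.442
finger_force: 40.0
```

```bash
python3 tgt.py .055
```

```text
clock 9.15 err units [ 0.169 -0.193 -0.629] tilt units [-0.0017 -0.0081  0.0018] F [-1.2  0.6 -2.4] M [ 0.41  0.71 -0.03] q [-0.3   0.73  0.49  2.01 -1.    0.04  0.66]
h mm 75.0640573912821 lateral mm [3.2 0.1 1.5]
```

```bash
cat > sim.py <<'E'
from ik import *
O=orient(np.radians(-20))
def step(q,p,Ot,N=8,w=.02):
    M,p0=fk2(q,T);O0=M*C;rv=(Ot*O0.inv()).as_rotvec();N=max(N,int(np.linalg.norm(rv)/.1))
    for k in range(1,N+1):
        qn,e=ik(p0+(p-p0)*k/N,R.from_rotvec(rv*k/N)*O0,q,w);dq=np.abs(qn-q).max();q=qn
    return q,e
def tilt(wx,wy): return R.from_rotvec([0,np.radians(wy),0])*R.from_rotvec([np.radians(wx),0,0])
# final tilt equals Rt about (-.563,-.826)*30
q=np.array(D[-1][0]);M,p=fk2(q,T);print("here",(p-seat)@n)
P=seat+.145*n
OV=R.identity()*Rt.inv()*O   # vertical, yaw -20
seq=[("up",P,O),("vert",P,OV),("right",P,R.from_rotvec([np.radians(-25),0,0])*OV),("final tilt",P,O),("h92",seat+.092*n,O),("h60",seat+.06*n,O),("h22",seat+.022*n,O)]
for nm,p,o in seq:
    q,e=step(q,p,o);print(nm,q.round(2),round(e,4))
E
python3 sim.py
```

```text
here 0.07861700753287498
up [-0.48  0.64  0.7   2.08 -0.98  0.14  0.62] 0.0
vert [-0.37  0.83  0.88  1.67 -0.74  1.    0.42] 0.0001
right [-0.64  0.98  1.12  1.72 -0.58  0.84  0.22] 0.0
final tilt [-0.45  0.63  0.66  2.07 -0.81  0.13  0.46] 0.0002
h92 [-0.31  0.7   0.49  2.03 -0.8   0.04  0.45] 0.0013
h60 [-0.24  0.75  0.42  1.95  0.03  0.04 -0.37] 0.0027
h22 [-0.19  0.82  0.36  1.88  0.69  0.04 -1.03] 0.0024
```

```bash
cat >> sim.py <<'E'
print("--- spin")
for w in(.002,.02,.1):
    q=np.array(D[-1][0])
    for nm,p,yaw in[("up120",seat+.12*n,-20),("spin",seat+.12*n,70),("h92",seat+.092*n,70),("h60",seat+.06*n,70),("h22",seat+.022*n,70)]:
        q,e=step(q,p,orient(np.radians(yaw)),w=w);print(nm,q.round(2),round(e,4))
E
python3 sim.py | sed -n '/spin/,$p'
```

```text
--- spin
up120 [-0.39  0.66  0.6   2.06 -1.    0.09  0.64] 0.0
spin [-0.34  0.65  0.52  1.98 -0.23  0.13  1.46] 0.0
h92 [-0.29  0.7   0.48  1.96 -0.23  0.09  1.46] 0.0
h60 [-0.25  0.76  0.43  1.93 -0.23  0.06  1.46] 0.0
h22 [-0.19  0.83  0.38  1.86  0.07  0.04  1.16] 0.0
up120 [-0.39  0.66  0.59  2.06 -1.    0.09  0.64] 0.0
spin [-0.34  0.65  0.52  1.98 -0.23  0.13  1.46] 0.0
h92 [-0.29  0.7   0.48  1.96 -0.23  0.09  1.46] 0.0
h60 [-0.25  0.76  0.43  1.93 -0.23  0.06  1.46] 0.0
h22 [-0.19  0.83  0.39  1.87 -0.01  0.04  1.24] 0.0019
up120 [-0.39  0.66  0.59  2.07 -1.    0.08  0.64] 0.0006
spin [-0.34  0.65  0.52  1.98 -0.23  0.13  1.46] 0.0005
h92 [-0.29  0.7   0.48  1.96 -0.23  0.09  1.46] 0.0002
h60 [-0.25  0.76  0.43  1.93 -0.23  0.06  1.46] 0.0001
h22 [-0.2   0.83  0.4   1.87 -0.21  0.04  1.44] 0.0069
```

Call:
drive_tool(targets=[{"tx":-0.144,"ty":0.085,"tz":0.25,"wx":0,"wy":0,"wz":0,"claw":-1},{"tx":-0.144,"ty":0.085,"tz":0.25,"wx":0,"wy":0,"wz":0,"claw":-1},{"tx":-0.144,"ty":0.085,"tz":0.25,"wx":0,"wy":0,"wz":0,"claw":-1},{"tx":-0.144,"ty":0.085,"tz":0.25,"wx":0,"wy":0,"wz":0,"claw":-1},{"tx":-0.144,"ty":0.085,"tz":0.25,"wx":0,"wy":0,"wz":0,"claw":-1},{"tx":0,"ty":0,"tz":0,"wx":-0.058,"wy":0.0394,"wz":0.1212,"claw":-1},{"tx":0,"ty":0,"tz":0,"wx":-0.058,"wy":0.0394,"wz":0.1212,"claw":-1},{"tx":0,"ty":0,"tz":0,"wx":-0.058,"wy":0.0394,"wz":0.1212,"claw":-1}], force=40)

```text
clock: 9.95
tool_pos: [0.6147, -0.1184, 0.2446]
eef_rot: [0.646, 0.719, 0.031, 0.255]
contact_force: [0.1, -0.6, -2.7]
opening: 0.443
finger_force: 40.0
```

```bash
cat >> tgt.py <<'E'
    s=r.get_state();Rt=R.from_rotvec(np.r_[-n[1],n[0],0]/.5*np.pi/6);y=(Rt.inv()*R.from_quat(s["eef_rot"])).apply([0,1,0]);print("yaw",np.degrees(np.arctan2(y[1],y[0])))
E
python3 tgt.py .12
```

```text
File "tgt.py", line 10
    s=r.get_state();Rt=R.from_rotvec(np.r_[-n[1],n[0],0]/.5*np.pi/6);y=(Rt.inv()*R.from_quat(s["eef_rot"])).apply([0,1,0]);print("yaw",np.degrees(np.arctan2(y[1],y[0])))
IndentationError: unexpected indent
```

Call:
drive_tool(targets=[{"tx":0,"ty":0,"tz":0,"wx":-0.058,"wy":0.0394,"wz":0.1212,"claw":-1},{"tx":0,"ty":0,"tz":0,"wx":-0.058,"wy":0.0394,"wz":0.1212,"claw":-1},{"tx":0,"ty":0,"tz":0,"wx":-0.058,"wy":0.0394,"wz":0.1212,"claw":-1},{"tx":0,"ty":0,"tz":0,"wx":-0.058,"wy":0.0394,"wz":0.1212,"claw":-1},{"tx":0,"ty":0,"tz":0,"wx":-0.058,"wy":0.0394,"wz":0.1212,"claw":-1},{"tx":0,"ty":0,"tz":0,"wx":-0.058,"wy":0.0394,"wz":0.1212,"claw":-1},{"tx":0,"ty":0,"tz":0,"wx":-0.058,"wy":0.0394,"wz":0.1212,"claw":-1},{"tx":0,"ty":0,"tz":0,"wx":-0.058,"wy":0.0394,"wz":0.1212,"claw":-1}], force=40)

```text
clock: 10.75
tool_pos: [0.6146, -0.1187, 0.2444]
eef_rot: [0.141, 0.955, -0.118, 0.234]
contact_force: [-0.4, -0.7, -2.4]
opening: 0.438
finger_force: 40.0
```

```bash
sed -i 's/^if __name__=="__main__": rep(float(sys.argv\[1\]))/if __name__=="__main__":\n    rep(float(sys.argv[1]))/' tgt.py; python3 tgt.py .12
```

```text
clock 10.75 err units [ 0.008 -0.012 -0.024] tilt units [0.0086 0.0009 0.0038] F [-0.4 -0.7 -2.4] M [0.45 0.64 0.05] q [-0.36  0.64  0.53  2.05 -0.21  0.07  1.48]
h mm 120.82457756028958 lateral mm [0.1 0.1 0. ]
yaw 73.34012424621524
```

Call:
drive_tool(targets=[{"tx":0,"ty":0,"tz":0,"wx":-0.058,"wy":0.0394,"wz":0.1212,"claw":-1},{"tx":0,"ty":0,"tz":0,"wx":-0.058,"wy":0.0394,"wz":0.1212,"claw":-1},{"tx":0,"ty":0,"tz":0,"wx":-0.058,"wy":0.0394,"wz":0.1212,"claw":-1},{"tx":0,"ty":0,"tz":0,"wx":-0.058,"wy":0.0394,"wz":0.1212,"claw":-1},{"tx":0,"ty":0,"tz":0,"wx":-0.058,"wy":0.0394,"wz":0.1212,"claw":-1},{"tx":0,"ty":0,"tz":0,"wx":-0.058,"wy":0.0394,"wz":0.1212,"claw":-1},{"tx":0,"ty":0,"tz":0,"wx":-0.058,"wy":0.0394,"wz":0.1212,"claw":-1},{"tx":0,"ty":0,"tz":0,"wx":-0.058,"wy":0.0394,"wz":0.1212,"claw":-1}], force=40)

```text
clock: 11.55
tool_pos: [0.6147, -0.1189, 0.2445]
eef_rot: [-0.412, 0.872, -0.227, 0.135]
contact_force: [1.0, -0.1, -3.3]
opening: 0.441
finger_force: 40.0
```

```bash
python3 tgt.py .092
```

```text
clock 11.55 err units [ 0.391 -0.269 -0.836] tilt units [ 0.005   0.0096 -0.0007] F [ 1.  -0.1 -3.3] M [ 0.49  0.68 -0.01] q [-0.33  0.63  0.47  2.06  0.38  0.05  2.08]
h mm 120.82959971981818 lateral mm [ 0.2 -0.   0.1]
yaw 140.54582333165007
```

Call:
drive_tool(targets=[{"tx":0,"ty":0,"tz":0,"wx":-0.0447,"wy":0.0304,"wz":0.0935,"claw":-1},{"tx":0,"ty":0,"tz":0,"wx":-0.0447,"wy":0.0304,"wz":0.0935,"claw":-1},{"tx":0,"ty":0,"tz":0,"wx":-0.0447,"wy":0.0304,"wz":0.0935,"claw":-1},{"tx":0.098,"ty":-0.067,"tz":-0.209,"wx":0.005,"wy":0.0096,"wz":0,"claw":-1},{"tx":0.098,"ty":-0.067,"tz":-0.209,"wx":0,"wy":0,"wz":0,"claw":-1},{"tx":0.098,"ty":-0.067,"tz":-0.209,"wx":0,"wy":0,"wz":0,"claw":-1},{"tx":0.098,"ty":-0.067,"tz":-0.209,"wx":0,"wy":0,"wz":0,"claw":-1},{"tx":0,"ty":0,"tz":0,"wx":0,"wy":0,"wz":0,"claw":-1}], force=40)

```text
clock: 12.35
tool_pos: [0.6255, -0.1264, 0.2209]
eef_rot: [-0.552, 0.793, -0.24, 0.093]
contact_force: [-0.3, -0.1, -2.3]
opening: 0.442
finger_force: 40.0
```

```bash
python3 tgt.py .07
```

```text
clock 12.35 err units [ 0.332 -0.225 -0.681] tilt units [-0.0034 -0.0017 -0.0011] F [-0.3 -0.1 -2.3] M [0.51 0.72 0.04] q [-0.26  0.67  0.4   2.04  0.83  0.04  1.97]
h mm 93.70639715232795 lateral mm [-0.2  0.1 -0.1]
yaw 159.67260425751894
```

Call:
drive_tool(targets=[{"tx":0.066,"ty":-0.045,"tz":-0.136,"wx":-0.0034,"wy":-0.0017,"wz":0,"claw":-1},{"tx":0.066,"ty":-0.045,"tz":-0.136,"wx":0,"wy":0,"wz":0,"claw":-1},{"tx":0.066,"ty":-0.045,"tz":-0.136,"wx":0,"wy":0,"wz":0,"claw":-1},{"tx":0.066,"ty":-0.045,"tz":-0.136,"wx":0,"wy":0,"wz":0,"claw":-1},{"tx":0.066,"ty":-0.045,"tz":-0.136,"wx":0,"wy":0,"wz":0,"claw":-1},{"tx":0,"ty":0,"tz":0,"wx":0,"wy":0,"wz":0,"claw":-1},{"tx":0,"ty":0,"tz":0,"wx":0,"wy":0,"wz":0,"claw":-1},{"tx":0,"ty":0,"tz":0,"wx":0,"wy":0,"wz":0,"claw":-1}], force=40)

```text
clock: 13.15
tool_pos: [0.6359, -0.1327, 0.2021]
eef_rot: [-0.552, 0.793, -0.242, 0.092]
contact_force: [0.2, -0.9, -2.0]
opening: 0.439
finger_force: 40.0
```

```bash
python3 tgt.py .055
```

```text
clock 13.15 err units [ 0.192 -0.158 -0.49 ] tilt units [-0.0008  0.0001 -0.0004] F [ 0.2 -0.9 -2. ] M [ 0.49  0.68 -0.04] q [-0.23  0.71  0.37  2.02  1.59  0.04  1.21]
h mm 71.44592711463164 lateral mm [1.  0.1 0.5]
yaw 159.71748619537647
```

Call:
drive_tool(targets=[{"tx":0.038,"ty":-0.032,"tz":-0.098,"wx":0,"wy":0,"wz":0,"claw":-1},{"tx":0.038,"ty":-0.032,"tz":-0.098,"wx":0,"wy":0,"wz":0,"claw":-1},{"tx":0.038,"ty":-0.032,"tz":-0.098,"wx":0,"wy":0,"wz":0,"claw":-1},{"tx":0.038,"ty":-0.032,"tz":-0.098,"wx":0,"wy":0,"wz":0,"claw":-1},{"tx":0.038,"ty":-0.032,"tz":-0.098,"wx":0,"wy":0,"wz":0,"claw":-1},{"tx":0,"ty":0,"tz":0,"wx":0,"wy":0,"wz":0,"claw":-1},{"tx":0,"ty":0,"tz":0,"wx":0,"wy":0,"wz":0,"claw":-1},{"tx":0,"ty":0,"tz":0,"wx":0,"wy":0,"wz":0,"claw":-1}], force=40)

```text
clock: 13.95
tool_pos: [0.6414, -0.138, 0.1872]
eef_rot: [-0.552, 0.793, -0.242, 0.092]
contact_force: [0.0, -1.6, -2.2]
opening: 0.441
finger_force: 40.0
```

```bash
python3 tgt.py .035
```

```text
clock 13.95 err units [ 0.283 -0.168 -0.571] tilt units [ 0.0001 -0.0003  0.0002] F [ 0.  -1.6 -2.2] M [ 0.18  0.75 -0.18] q [-0.13  0.72  0.22  2.01  1.71  0.14  1.12]
h mm 54.75717077231519 lateral mm [-0.3 -0.5  0. ]
yaw 159.74744796320763
```

Call:
drive_tool(targets=[{"tx":0.056,"ty":-0.036,"tz":-0.114,"wx":0,"wy":0,"wz":0,"claw":-1},{"tx":0.056,"ty":-0.036,"tz":-0.114,"wx":0,"wy":0,"wz":0,"claw":-1},{"tx":0.056,"ty":-0.036,"tz":-0.114,"wx":0,"wy":0,"wz":0,"claw":-1},{"tx":0.056,"ty":-0.036,"tz":-0.114,"wx":0,"wy":0,"wz":0,"claw":-1},{"tx":0.056,"ty":-0.036,"tz":-0.114,"wx":0,"wy":0,"wz":0,"claw":-1},{"tx":0,"ty":0,"tz":0,"wx":0,"wy":0,"wz":0,"claw":-1},{"tx":0,"ty":0,"tz":0,"wx":0,"wy":0,"wz":0,"claw":-1},{"tx":0,"ty":0,"tz":0,"wx":0,"wy":0,"wz":0,"claw":-1}], force=40)

```text
clock: 14.75
tool_pos: [0.6499, -0.1437, 0.1701]
eef_rot: [-0.552, 0.793, -0.242, 0.092]
contact_force: [0.7, -4.6, -4.1]
opening: 0.438
finger_force: 40.0
```

```bash
python3 tgt.py .022
```

```text
clock 14.75 err units [ 0.18  -0.101 -0.374] tilt units [ 0.0004 -0.0003  0.0003] F [ 0.7 -4.6 -4.1] M [-0.25  0.73 -0.38] q [-0.07  0.75  0.14  1.99  1.79  0.19  1.05]
h mm 34.81381418201821 lateral mm [-0.1 -0.6  0.1]
yaw 159.7390139375494
```

Call:
drive_tool(targets=[{"tx":0,"ty":-0.03,"tz":0,"wx":0,"wy":0,"wz":0,"claw":-1},{"tx":0.045,"ty":-0.027,"tz":-0.094,"wx":0,"wy":0,"wz":0,"claw":-1},{"tx":0.045,"ty":-0.027,"tz":-0.094,"wx":0,"wy":0,"wz":0,"claw":-1},{"tx":0.045,"ty":-0.027,"tz":-0.094,"wx":0,"wy":0,"wz":0,"claw":-1},{"tx":0.045,"ty":-0.027,"tz":-0.094,"wx":0,"wy":0,"wz":0,"claw":-1},{"tx":0,"ty":0,"tz":0,"wx":0,"wy":0,"wz":0,"claw":-1},{"tx":0,"ty":0,"tz":0,"wx":0,"wy":0,"wz":0,"claw":-1},{"tx":0,"ty":0,"tz":0,"wx":0,"wy":0,"wz":0,"claw":-1}], force=40)

```text
clock: 15.55
tool_pos: [0.6555, -0.1474, 0.159]
eef_rot: [-0.552, 0.792, -0.242, 0.092]
contact_force: [-2.3, -2.8, 0.8]
opening: 0.443
finger_force: 40.0
```

```bash
python3 tgt.py .022; python3 - <<'E'
from h import *
from plant import vision
from tgt import n,seat
d=dict(vision.snapshot("side"));t=dict(vision.snapshot("top"))
im=[]
for k,u,v in((d,395,225),(t,280,165)):
    im.append(cv2.resize(k["image"][v-75:v+75,u-66:u+66],None,fx=3,fy=3,interpolation=2))
    w=cloud(k).reshape(-1,3);w=w[np.isfinite(w).all(1)]
    l=w-seat;h=l@n;e=l-np.outer(h,n);rr=np.linalg.norm(e,axis=1);m=(h>.003)&(h<.02)&(rr>.058)&(rr<.085)
    q=w[m];c=q.mean(0);_,_,V=np.linalg.svd(q-c);nn=V[2]*np.sign(V[2]@n);print(m.sum(),np.median(h[m]),"tilt deg",np.degrees(np.arccos(nn@n)))
cv2.imwrite("pics/s4.png",np.hstack(im))
E
```

```text
clock 15.55 err units [-0.007  0.024 -0.003] tilt units [-0.0001  0.0002 -0.0001] F [-2.3 -2.8  0.8] M [-0.33  0.67 -0.4 ] q [-0.04  0.77  0.1   1.98  1.83  0.21  1.02]
h mm 21.795200638476125 lateral mm [ 0.1 -0.7  0.3]
yaw 159.7456703955065
1140 0.008865264450082122 tilt deg 0.6757967693817197
1086 0.009979912120483481 tilt deg 0.2781592113078981
```

View pics/s4.png

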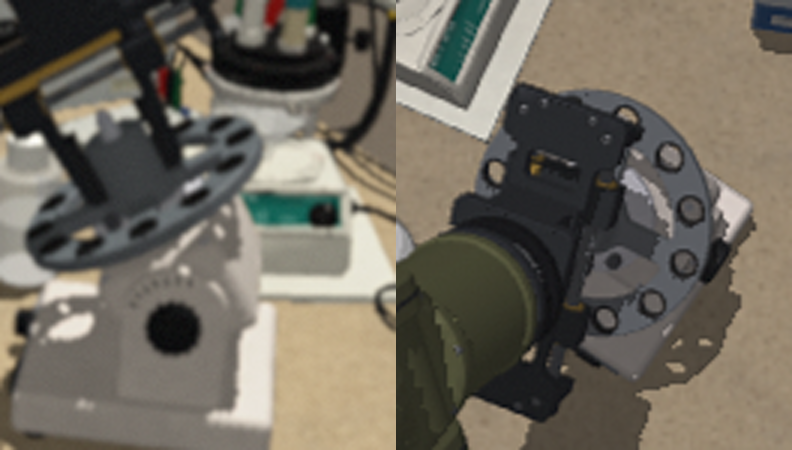

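Call:
drive_tool(targets=[{"tx":0,"ty":0,"tz":0,"wx":0,"wy":0,"wz":0,"claw":0.6},{"tx":0,"ty":0,"tz":0,"wx":0,"wy":0,"wz":0,"claw":0.6},{"tx":0,"ty":0,"tz":0,"wx":0,"wy":0,"wz":0,"claw":0.6},{"tx":-0.1,"ty":0.07,"tz":0.21,"wx":0,"wy":0,"wz":0,"claw":0.6},{"tx":-0.275,"ty":0.188,"tz":0.577,"wx":0,"wy":0,"wz":0,"claw":0.6},{"tx":-0.275,"ty":0.188,"tz":0.577,"wx":0,"wy":0,"wz":0,"claw":0.6},{"tx":-0.275,"ty":0.188,"tz":0.577,"wx":0,"wy":0,"wz":0,"claw":0.6},{"tx":-0.275,"ty":0.188,"tz":0.577,"wx":0,"wy":0,"wz":0,"claw":0.6}])

```text
clock: 16.45
tool_pos: [0.6205, -0.122, 0.2326]
eef_rot: [-0.553, 0.792, -0.242, 0.092]
contact_force: [0.0, -0.6, 0.3]
opening: 0.799
finger_force: 0.0
```

```bash
python3 tgt.py .11; python3 - <<'E'
from h import *
from plant import vision
from tgt import n,seat
for nm in("side","top","wrist"):
    k=dict(vision.snapshot(nm));np.savez(nm+"5.npz",**k)
    w=cloud(k).reshape(-1,3);w=w[np.isfinite(w).all(1)]
    l=w-seat;h=l@n;e=l-np.outer(h,n);rr=np.linalg.norm(e,axis=1);m=(h>.0)&(h<.02)&(rr>.058)&(rr<.08)
    q=w[m];c=q.mean(0);_,_,V=np.linalg.svd(q-c);nn=V[2]*np.sign(V[2]@n);print(nm,m.sum(),np.median(h[m]),"tilt deg",np.degrees(np.arccos(nn@n)))
    m=(h>.041)&(h<.055)&(rr<.03)&(rr>.011);print(" hub",m.sum(),np.median(h[m]) if m.any() else 0,e[m].mean(0))
E
```

```text
clock 16.45 err units [-0.052  0.001  0.083] tilt units [-0.0005  0.0005 -0.0004] F [ 0.  -0.6  0.3] M [ 0.28  0.42 -0.02] q [-0.15  0.62  0.2   2.04  1.25  0.18  1.57]
h mm 107.1947106283669 lateral mm [ 0.4  0.8 -0. ]
yaw 159.86870454279105
side 1247 0.008773855913289951 tilt deg 0.9660456688890278
 hub 140 0.04589645670787808 [-0.00227235 -0.00681343  0.00113158]
top 1412 0.010052408009397534 tilt deg 0.40273266150946146
 hub 149 0.04752204275136834 [-0.00235588 -0.00462279  0.00037936]
wrist 19446 0.010894217794996826 tilt deg 0.2247325364630943
 hub 3297 0.04850896845804309 [ 9.78841251e-04 -2.61822678e-05  4.75482043e-04]
```

```bash
cat > sim2.py <<'E'
from sim import *
from h import *
s=r.get_state();q=s["q"];M,pm=fk2(q,T);off=s["tool_pos"]-pm;print("model off",off.round(4),((M*C).inv()*R.from_quat(s["eef_rot"])).magnitude())
V=lambda yaw:Rt.inv()*orient(np.radians(yaw));cap=np.array([.464,-.0966,0])
H=[q]
for nm,p,o in[("up",seat+.14*n,orient(np.radians(160))),("overcap70",cap+[0,0,.16],V(70)),("cap",cap+[0,0,.02],V(70)),("up",cap+[0,0,.16],V(70)),("back",seat+.14*n,orient(np.radians(160))),("h92",seat+.092*n,orient(np.radians(160))),("h68",seat+.068*n,orient(np.radians(160)))]:
    q,e=step(q,p-off,o,N=12);print(nm,q.round(2),round(e,4))
rv=(V(70)*orient(np.radians(160)).inv()).as_rotvec();print("rv units/12",(rv/np.radians(60)/12).round(4),np.degrees(np.linalg.norm(rv)))
d=np.load("wrist5.npz");w=cloud(d).reshape(-1,3);w=w[np.isfinite(w).all(1)];l=w-seat;h=l@n;e=l-np.outer(h,n);rr=np.linalg.norm(e,axis=1)
for a,b in((.0635,.067),(.058,.0635),(.049,.058)):
    m=(h>a)&(h<b)&(rr<.012);print(a,m.sum(),e[m].mean(0)*1e3 if m.any() else 0)
E
python3 sim2.py | sed -n '/model/,$p'
```

```text
model off [ 0.0002 -0.0001  0.0001] 7.725890485984213e-16
up [-0.13  0.53  0.13  2.07  1.15  0.26  1.68] 0.0
overcap70 [ 0.14  0.62 -0.1   2.14  0.15  0.39  1.14] 0.0
cap [ 0.09  0.96 -0.02  2.11  0.19  0.07  1.11] 0.0
up [ 0.14  0.62 -0.1   2.14  0.15  0.39  1.14] 0.0
back [-0.13  0.53  0.13  2.07  1.15  0.26  1.68] 0.0001
h92 [-0.15  0.66  0.22  2.02  1.33  0.16  1.5 ] 0.0001
h68 [-0.16  0.72  0.26  1.98  1.45  0.12  1.37] 0.0001
rv units/12 [ 0.0454  0.0086 -0.1219] 93.84096571625815
0.0635 190 [ 0.21415423 -1.43627634  0.56922137]
0.058 228 [-0.47811503 -3.05613741  0.76572143]
0.049 190 [-2.55353793 -4.80714509  0.34501892]
```

Call:
drive_tool(targets=[{"tx":-0.23,"ty":0.14,"tz":0.476,"wx":0,"wy":0,"wz":0,"claw":0.6},{"tx":-0.23,"ty":0.14,"tz":0.476,"wx":0,"wy":0,"wz":0,"claw":0.6},{"tx":-0.4,"ty":0.045,"tz":-0.28,"wx":0.0454,"wy":0.0086,"wz":-0.1219,"claw":0.6},{"tx":-0.4,"ty":0.045,"tz":-0.28,"wx":0.0454,"wy":0.0086,"wz":-0.1219,"claw":0.6},{"tx":-0.4,"ty":0.045,"tz":-0.28,"wx":0.0454,"wy":0.0086,"wz":-0.1219,"claw":0.6},{"tx":-0.4,"ty":0.045,"tz":-0.28,"wx":0.0454,"wy":0.0086,"wz":-0.1219,"claw":0.6},{"tx":-0.4,"ty":0.045,"tz":-0.28,"wx":0.0454,"wy":0.0086,"wz":-0.1219,"claw":0.6},{"tx":-0.4,"ty":0.045,"tz":-0.28,"wx":0.0454,"wy":0.0086,"wz":-0.1219,"claw":0.6}])

```text
clock: 17.4
tool_pos: [0.5352, -0.1071, 0.209]
eef_rot: [-0.203, 0.969, -0.132, 0.05]
contact_force: [-0.4, -0.4, 0.3]
opening: 0.8
finger_force: 0.0
```

Call:
drive_tool(targets=[{"tx":-0.4,"ty":0.045,"tz":-0.28,"wx":0.0454,"wy":0.0086,"wz":-0.1219,"claw":0.6},{"tx":-0.4,"ty":0.045,"tz":-0.28,"wx":0.0454,"wy":0.0086,"wz":-0.1219,"claw":0.6},{"tx":-0.4,"ty":0.045,"tz":-0.28,"wx":0.0454,"wy":0.0086,"wz":-0.1219,"claw":0.6},{"tx":-0.4,"ty":0.045,"tz":-0.28,"wx":0.0454,"wy":0.0086,"wz":-0.1219,"claw":0.6},{"tx":-0.4,"ty":0.045,"tz":-0.28,"wx":0.0454,"wy":0.0086,"wz":-0.1219,"claw":0.6},{"tx":-0.4,"ty":0.045,"tz":-0.28,"wx":0.0454,"wy":0.0086,"wz":-0.1219,"claw":0.6},{"tx":0,"ty":0,"tz":0,"wx":0,"wy":0,"wz":0,"claw":0.6},{"tx":0,"ty":0,"tz":0,"wx":0,"wy":0,"wz":0,"claw":0.6}])

```text
clock: 18.2
tool_pos: [0.4636, -0.0995, 0.1593]
eef_rot: [0.175, 0.985, -0.001, 0.0]
contact_force: [0.3, -0.6, 1.0]
opening: 0.804
finger_force: 0.0
```

```bash
cat > capl.py <<'E'
from h import *
from plant import r,vision
from scipy.spatial.transform import Rotation as R
s=r.get_state();c=R.from_quat(s["eef_rot"]);z=c.apply([0,0,1]);y=c.apply([0,1,0])
print(s["clock"],s["tool_pos"],"tilt fix units",(np.cross(z,[0,0,-1])/np.radians(60)).round(4),"yaw",np.degrees(np.arctan2(y[1],y[0])),s["q"].round(2),s["opening"])
w=cloud(vision.snapshot("wrist")).reshape(-1,3)
m=(w[:,2]>.036)&(w[:,2]<.045)&(np.hypot(w[:,0]-.464,w[:,1]+.0966)<.035)
q=w[m];print(m.sum(),q.mean(0),cv2.minEnclosingCircle(q[:,:2].astype(np.float32)))
print("move units",((np.r_[q[:,:2].mean(0),.02]-s["tool_pos"])/.03).round(3))
E
python3 capl.py
```

```text
18.2 [ 0.46359555 -0.09951243  0.15929212] tilt fix units [0.002  0.0005 0.    ] yaw 69.84705851721442 [ 0.18  0.65 -0.11  2.1   0.17  0.4   1.16] 0.8035165540068074
2888 [ 0.46240666 -0.09677512  0.0400663 ] ((0.4637032747268677, -0.09754131734371185), 0.021415768191218376)
move units [-0.04   0.091 -4.643]
```

Call:
drive_tool(targets=[{"tx":-0.02,"ty":0.077,"tz":-0.94,"wx":0.002,"wy":0.0005,"wz":0,"claw":0.6},{"tx":0,"ty":0,"tz":-1,"wx":0,"wy":0,"wz":0,"claw":0.6},{"tx":0,"ty":0,"tz":-1,"wx":0,"wy":0,"wz":0,"claw":0.6},{"tx":0,"ty":0,"tz":-1,"wx":0,"wy":0,"wz":0,"claw":0.6},{"tx":0,"ty":0,"tz":-0.7,"wx":0,"wy":0,"wz":0,"claw":0.6},{"tx":0,"ty":0,"tz":0,"wx":0,"wy":0,"wz":0,"claw":0.6},{"tx":0,"ty":0,"tz":0,"wx":0,"wy":0,"wz":0,"claw":0.6},{"tx":0,"ty":0,"tz":0,"wx":0,"wy":0,"wz":0,"claw":0.6}], force=25)

```text
clock: 19.05
tool_pos: [0.4635, -0.0964, 0.0217]
eef_rot: [0.175, 0.985, 0.001, 0.001]
contact_force: [-0.4, -0.6, 0.8]
opening: 0.796
finger_force: 0.0
```

```bash
python3 - <<'E'
from plant import r
import numpy as np
s=r.get_state();print(((np.r_[.4632,-.0972,.02]-s["tool_pos"])/.03).round(3),s["eef_rot"],s["contact_force"],s["q"].round(2))
E
```

```text
[-0.01  -0.027 -0.057] [1.75343693e-01 9.84506586e-01 8.31864484e-04 8.23838776e-04] [-0.41092792 -0.59122002  0.8255285 ] [ 0.12  0.93 -0.02  2.16  0.21  0.06  1.12]
```

Close, then lift.

Call:
drive_tool(targets=[{"tx":0,"ty":-0.015,"tz":0,"wx":0,"wy":0,"wz":0,"claw":-1},{"tx":0,"ty":0,"tz":0,"wx":0,"wy":0,"wz":0,"claw":-1},{"tx":0,"ty":0,"tz":0,"wx":0,"wy":0,"wz":0,"claw":-1},{"tx":0,"ty":0,"tz":0,"wx":0,"wy":0,"wz":0,"claw":-1},{"tx":0,"ty":0,"tz":0,"wx":0,"wy":0,"wz":0,"claw":-1},{"tx":0,"ty":0,"tz":0,"wx":0,"wy":0,"wz":0,"claw":-1},{"tx":0,"ty":0,"tz":0.3,"wx":0,"wy":0,"wz":0,"claw":-1},{"tx":0,"ty":0,"tz":0.9,"wx":0,"wy":0,"wz":0,"claw":-1}], force=25)

```text
clock: 19.85
tool_pos: [0.4612, -0.0966, 0.0557]
eef_rot: [0.176, 0.984, 0.001, -0.002]
contact_force: [0.6, 0.7, 0.1]
opening: 0.495
finger_force: 25.0
```

Call:
drive_tool(targets=[{"tx":0,"ty":0,"tz":1,"wx":0,"wy":0,"wz":0,"claw":-1},{"tx":0,"ty":0,"tz":1,"wx":0,"wy":0,"wz":0,"claw":-1},{"tx":0,"ty":0,"tz":1,"wx":0,"wy":0,"wz":0,"claw":-1},{"tx":0,"ty":0,"tz":0.4,"wx":0,"wy":0,"wz":0,"claw":-1},{"tx":0.4,"ty":-0.045,"tz":0.28,"wx":-0.0454,"wy":-0.0086,"wz":0.1219,"claw":-1},{"tx":0.4,"ty":-0.045,"tz":0.28,"wx":-0.0454,"wy":-0.0086,"wz":0.1219,"claw":-1},{"tx":0.4,"ty":-0.045,"tz":0.28,"wx":-0.0454,"wy":-0.0086,"wz":0.1219,"claw":-1},{"tx":0.4,"ty":-0.045,"tz":0.28,"wx":-0.0454,"wy":-0.0086,"wz":0.1219,"claw":-1}], force=25)

```text
clock: 20.65
tool_pos: [0.5107, -0.1023, 0.193]
eef_rot: [-0.082, 0.992, -0.09, 0.034]
contact_force: [-0.3, -0.9, -0.4]
opening: 0.492
finger_force: 25.0
```

Call:
drive_tool(targets=[{"tx":0.4,"ty":-0.045,"tz":0.28,"wx":-0.0454,"wy":-0.0086,"wz":0.1219,"claw":-1},{"tx":0.4,"ty":-0.045,"tz":0.28,"wx":-0.0454,"wy":-0.0086,"wz":0.1219,"claw":-1},{"tx":0.4,"ty":-0.045,"tz":0.28,"wx":-0.0454,"wy":-0.0086,"wz":0.1219,"claw":-1},{"tx":0.4,"ty":-0.045,"tz":0.28,"wx":-0.0454,"wy":-0.0086,"wz":0.1219,"claw":-1},{"tx":0.4,"ty":-0.045,"tz":0.28,"wx":-0.0454,"wy":-0.0086,"wz":0.1219,"claw":-1},{"tx":0.4,"ty":-0.045,"tz":0.28,"wx":-0.0454,"wy":-0.0086,"wz":0.1219,"claw":-1},{"tx":0.4,"ty":-0.045,"tz":0.28,"wx":-0.0454,"wy":-0.0086,"wz":0.1219,"claw":-1},{"tx":0.2,"ty":-0.02,"tz":0.14,"wx":-0.0454,"wy":-0.0086,"wz":0.1219,"claw":-1}], force=25)

```text
clock: 21.45
tool_pos: [0.6012, -0.1123, 0.2562]
eef_rot: [-0.554, 0.791, -0.242, 0.092]
contact_force: [0.8, 0.4, -0.0]
opening: 0.494
finger_force: 25.0
```

```bash
sed -i 's/-.1529,.1398/-.1539,.1400/' tgt.py; python3 tgt.py .14
```

```text
clock 21.45 err units [ 0.177 -0.074  0.167] tilt units [-0.0002  0.0016 -0.0006] F [ 0.8  0.4 -0. ] M [ 0.36  0.41 -0.02] q [-0.14  0.55  0.13  2.07  1.19  0.25  1.62]
h mm 138.49491954312953 lateral mm [-5.9  2.6 -3.7]
yaw 160.02006823299843
```

Call:
drive_tool(targets=[{"tx":0.14,"ty":-0.0875,"tz":-0.203,"wx":0,"wy":0.0016,"wz":0,"claw":-1},{"tx":0.14,"ty":-0.0875,"tz":-0.203,"wx":0,"wy":0,"wz":0,"claw":-1},{"tx":0.14,"ty":-0.0875,"tz":-0.203,"wx":0,"wy":0,"wz":0,"claw":-1},{"tx":0.14,"ty":-0.0875,"tz":-0.203,"wx":0,"wy":0,"wz":0,"claw":-1},{"tx":0.14,"ty":-0.0875,"tz":-0.203,"wx":0,"wy":0,"wz":0,"claw":-1},{"tx":0.14,"ty":-0.0875,"tz":-0.203,"wx":0,"wy":0,"wz":0,"claw":-1},{"tx":0,"ty":0,"tz":0,"wx":0,"wy":0,"wz":0,"claw":-1},{"tx":0,"ty":0,"tz":0,"wx":0,"wy":0,"wz":0,"claw":-1}], force=25)

```text
clock: 22.25
tool_pos: [0.6256, -0.1282, 0.2182]
eef_rot: [-0.552, 0.793, -0.241, 0.09]
contact_force: [-0.1, 0.2, -0.7]
opening: 0.494
finger_force: 25.0
```

```bash
python3 tgt.py .08; python3 - <<'E'
from h import *
from plant import vision
from tgt import n,seat
im=[]
for nm,u,v in(("side",385,200),("top",275,168)):
    k=vision.snapshot(nm);g=cv2.resize(k["image"],None,fx=6,fy=6,interpolation=2)
    for a in proj(k,seat+np.array([.048,.055,.06,.065,.07,.09,.11])[:,None]*n): cv2.circle(g,tuple(np.int32(a*6+3)),3,(0,255,0),-1)
    im.append(g[v*6-270:v*6+270,u*6-200:u*6+200])
cv2.imwrite("pics/s6.png",np.hstack(im))
E
```

```text
clock 22.25 err units [ 0.192 -0.105 -0.298] tilt units [ 0.0002 -0.0034  0.0012] F [-0.1  0.2 -0.7] M [0.36 0.51 0.01] q [-0.17  0.65  0.24  2.03  1.33  0.14  1.48]
h mm 91.01969997101862 lateral mm [-1.2  0.1 -0.6]
yaw 159.78514887190514
```

View pics/s6.png

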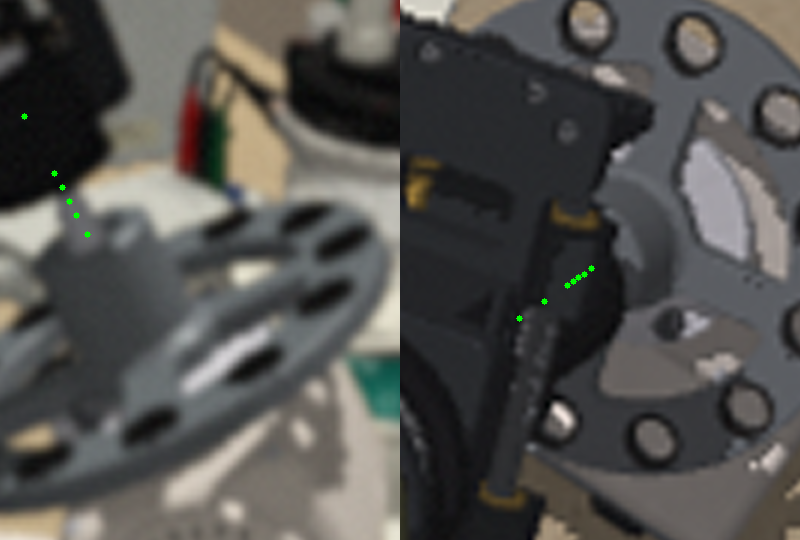

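Call:
drive_tool(targets=[{"tx":0.048,"ty":-0.026,"tz":-0.075,"wx":0,"wy":-0.0034,"wz":0.001,"claw":-1},{"tx":0.048,"ty":-0.026,"tz":-0.075,"wx":0,"wy":0,"wz":0,"claw":-1},{"tx":0.048,"ty":-0.026,"tz":-0.075,"wx":0,"wy":0,"wz":0,"claw":-1},{"tx":0.048,"ty":-0.026,"tz":-0.075,"wx":0,"wy":0,"wz":0,"claw":-1},{"tx":0,"ty":0,"tz":0,"wx":0,"wy":0,"wz":0,"claw":-1},{"tx":0,"ty":0,"tz":0,"wx":0,"wy":0,"wz":0,"claw":-1},{"tx":0,"ty":0,"tz":0,"wx":0,"wy":0,"wz":0,"claw":-1},{"tx":0,"ty":0,"tz":0,"wx":0,"wy":0,"wz":0,"claw":-1}], force=25)

```text
clock: 23.15
tool_pos: [0.6314, -0.1313, 0.2097]
eef_rot: [-0.552, 0.792, -0.242, 0.092]
contact_force: [0.3, -1.2, -0.4]
opening: 0.489
finger_force: 25.0
```

```bash
python3 tgt.py .0695
```

```text
clock 23.15 err units [ 0.143 -0.102 -0.318] tilt units [ 0.0001  0.0007 -0.0002] F [ 0.3 -1.2 -0.4] M [ 0.39  0.51 -0.01] q [-0.18  0.68  0.29  2.03  1.45  0.11  1.36]
h mm 80.39075770326512 lateral mm [ 0.2 -0.   0.1]
yaw 159.77415742815688
```

Call:
drive_tool(targets=[{"tx":0.029,"ty":-0.021,"tz":-0.064,"wx":0,"wy":0,"wz":0,"claw":-1},{"tx":0.029,"ty":-0.021,"tz":-0.064,"wx":0,"wy":0,"wz":0,"claw":-1},{"tx":0.029,"ty":-0.021,"tz":-0.064,"wx":0,"wy":0,"wz":0,"claw":-1},{"tx":0.029,"ty":-0.021,"tz":-0.064,"wx":0,"wy":0,"wz":0,"claw":-1},{"tx":0.029,"ty":-0.021,"tz":-0.064,"wx":0,"wy":0,"wz":0,"claw":-1},{"tx":0,"ty":0,"tz":0,"wx":0,"wy":0,"wz":0,"claw":-1},{"tx":0,"ty":0,"tz":0,"wx":0,"wy":0,"wz":0,"claw":-1},{"tx":0,"ty":0,"tz":0,"wx":0,"wy":0,"wz":0,"claw":-1}], force=25)

```text
clock: 23.95
tool_pos: [0.6358, -0.1345, 0.2001]
eef_rot: [-0.552, 0.792, -0.242, 0.092]
contact_force: [-0.2, 0.8, 0.2]
opening: 0.496
finger_force: 25.0
```

```bash
python3 tgt.py .0685
```

```text
clock 23.95 err units [ 0.012 -0.005 -0.026] tilt units [ 0.0002  0.0006 -0.0001] F [-0.2  0.8  0.2] M [0.4  0.55 0.01] q [-0.16  0.7   0.26  2.02  1.59  0.12  1.22]
h mm 69.35485342733739 lateral mm [ 0.  -0.1  0. ]
yaw 159.7726401865081
```

Call:
drive_tool(targets=[{"tx":0.007,"ty":-0.005,"tz":-0.0145,"wx":0,"wy":0,"wz":0,"claw":-1},{"tx":0.007,"ty":-0.005,"tz":-0.0145,"wx":0,"wy":0,"wz":0,"claw":-1},{"tx":0.007,"ty":-0.005,"tz":-0.0145,"wx":0,"wy":0,"wz":0,"claw":-1},{"tx":0.007,"ty":-0.005,"tz":-0.0145,"wx":0,"wy":0,"wz":0,"claw":-1},{"tx":0,"ty":0,"tz":0,"wx":0,"wy":0,"wz":0,"claw":-1},{"tx":0,"ty":0,"tz":0,"wx":0,"wy":0,"wz":0,"claw":-1},{"tx":0,"ty":0,"tz":0,"wx":0,"wy":0,"wz":0,"claw":-1},{"tx":0,"ty":0,"tz":0,"wx":0,"wy":0,"wz":0,"claw":-1}], force=25)

```text
clock: 24.75
tool_pos: [0.636, -0.1345, 0.1998]
eef_rot: [-0.552, 0.792, -0.242, 0.093]
contact_force: [-10.3, 5.7, 14.8]
opening: 0.491
finger_force: 25.0
```

```bash
python3 tgt.py .0685
```

```text
clock 24.75 err units [ 0.004 -0.003 -0.015] tilt units [-0.0003  0.0018 -0.0007] F [-10.3   5.7  14.8] M [ 0.37  1.02 -0.16] q [-0.16  0.7   0.25  2.02  1.61  0.12  1.21]
h mm 68.94984495909165 lateral mm [ 0.1 -0.   0. ]
yaw 159.7576417062952
```

Firm contact along the axis (about 19 N), so the cap is seated on the hub. Next I release and back out along the axis.

Call:
drive_tool(targets=[{"tx":-0.014,"ty":0.01,"tz":0.029,"wx":0,"wy":0,"wz":0,"claw":-1},{"tx":0,"ty":0,"tz":0,"wx":0,"wy":0,"wz":0,"claw":0.7},{"tx":0,"ty":0,"tz":0,"wx":0,"wy":0,"wz":0,"claw":0.7},{"tx":0,"ty":0,"tz":0,"wx":0,"wy":0,"wz":0,"claw":0.7},{"tx":0,"ty":0,"tz":0,"wx":0,"wy":0,"wz":0,"claw":0.7},{"tx":-0.275,"ty":0.188,"tz":0.577,"wx":0,"wy":0,"wz":0,"claw":0.7},{"tx":-0.275,"ty":0.188,"tz":0.577,"wx":0,"wy":0,"wz":0,"claw":0.7},{"tx":-0.275,"ty":0.188,"tz":0.577,"wx":0,"wy":0,"wz":0,"claw":0.7}])

```text
clock: 25.55
tool_pos: [0.6117, -0.1184, 0.2494]
eef_rot: [-0.553, 0.792, -0.242, 0.091]
contact_force: [-0.1, -0.5, 0.0]
opening: 0.852
finger_force: 0.0
```

Call:
drive_tool(targets=[{"tx":-0.275,"ty":0.188,"tz":0.577,"wx":0,"wy":0,"wz":0,"claw":0.7},{"tx":-0.275,"ty":0.188,"tz":0.577,"wx":0,"wy":0,"wz":0,"claw":0.7},{"tx":0,"ty":0,"tz":0,"wx":0,"wy":0,"wz":0,"claw":0.7},{"tx":0,"ty":0,"tz":0,"wx":0,"wy":0,"wz":0,"claw":0.7},{"tx":0,"ty":0,"tz":0,"wx":0,"wy":0,"wz":0,"claw":0.7},{"tx":0,"ty":0,"tz":0,"wx":0,"wy":0,"wz":0,"claw":0.7},{"tx":0,"ty":0,"tz":0,"wx":0,"wy":0,"wz":0,"claw":0.7},{"tx":0,"ty":0,"tz":0,"wx":0,"wy":0,"wz":0,"claw":0.7}])

```text
clock: 26.35
tool_pos: [0.5957, -0.1073, 0.2833]
eef_rot: [-0.553, 0.792, -0.242, 0.092]
contact_force: [0.5, 0.5, 0.2]
opening: 0.849
finger_force: 0.0
```

```bash
python3 tgt.py .1; python3 - <<'E'
from h import *
from plant import vision
from tgt import n,seat
im=[]
for nm,u,v in(("side",385,200),("wrist",320,240)):
    k=vision.snapshot(nm);im.append(cv2.resize(k["image"][v-100:v+100,u-100:u+100] if nm=="side" else k["image"][:,80:560],(400,400)))
    w=cloud(k).reshape(-1,3);w=w[np.isfinite(w).all(1)]
    l=w-seat;h=l@n;e=l-np.outer(h,n);rr=np.linalg.norm(e,axis=1)
    for a,b,c,d in((.0,.02,.058,.08),(.078,.098,0,.019)):
        m=(h>a)&(h<b)&(rr<d)&(rr>=c);q=w[m]
        if m.sum()<30: continue
        _,_,V=np.linalg.svd(q-q.mean(0),full_matrices=False);print(nm,m.sum(),np.median(h[m]),"tilt",np.degrees(np.arccos(abs(V[2]@n))),"off",e[m].mean(0)*1e3)
cv2.imwrite("pics/s7.png",np.hstack(im))
E
```

```text
clock 26.35 err units [ 0.912 -0.615 -1.891] tilt units [ 0.0005 -0.0004  0.0004] F [0.5 0.5 0.2] M [0.36 0.44 0.  ] q [-0.08  0.49  0.03  2.05  1.06  0.34  1.77]
h mm 165.61955337505054 lateral mm [-0.2 -0.  -0.1]
yaw 159.80470311096033
side 1328 0.008811732135600533 tilt 0.9343690586794464 off [ -7.47150801 -22.59663746   3.78372723]
side 130 0.08669650757599318 tilt 5.734549723687098 off [-1.59293897 -4.73242812  0.7789872 ]
wrist 13445 0.011002430878509741 tilt 0.28347483034543575 off [ 0.3936414  -1.73909844  0.75332073]
wrist 3458 0.08849390964843831 tilt 2.2127313985701065 off [-0.3776643  -0.91293242  0.11670383]
```

View pics/s7.png

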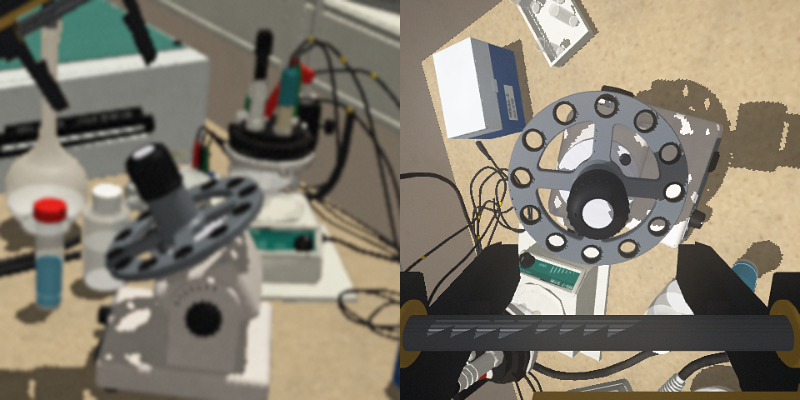

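```bash
python3 -c "
from plant import workorder
print(workorder.finish_job())"
```

```text
the job is handed in; nothing more can be done
None
```

I handed the job in at about 26 s with the wheel flat on the drive plate (a peg visible between its spokes) and the cap on the hub, about 0.5 mm from its seated height and roughly 2° off square; the robot was clear of everything and I never touched the bystanders, but no verdict came back.

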